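Nip up a disc cutter's clamp screw with the long arm of the hex key

ROBOT

A 6-joint arm with a two-finger parallel gripper is mounted at the origin on a cart in front of the work surface, level with it; the furniture and walls round the work are solid. World frame = base frame: x ahead of the robot, y to its left, z up, the work surface at z = 0. Lengths are in m, angles in rad, forces in N, time in s.
With the tool pointing down it reaches from about 0.35 to 0.725 m from the base axis. Payload 6 kg.
Tool frame: the origin (TCP) lies at the very end of the fingers, on their centre line; the grasp point (between the pads) lies 19 mm behind it (arm.tcp_to_grasp is the distance from the TCP to the grasp point, in m); z points along the fingers, y is the line along which they close (so a half turn about z gives the same grasp; the last joint's range is limited). The gripper opens to 85 mm and grips with 20 to 120 N. Pads are 22 mm wide; open, the fingers measure 114 mm over their backs; the gripper's body (76 mm by 85 mm) begins 54 mm behind the grasp point. The pads swing forward as they close: fully open they stand 13 mm farther back than shut.
Start: joints at [-0.948, 0.04, 0.085, 0, -1.615, -0.334], TCP at [0.171, -0.575, 0.231] pointing down, gripper open.
Joint ranges: [-2.56, 2.56], [-1.29, 2.01], [-1.08, 1.49], [-3.29, 1.98], [-2.81, -0.18], [-2.99, 2.99]. Speed limits (rad/s): [2.57, 2.57, 3.01, 3.14, 3.14, 3.14].

INTERFACE

Orientations are given as a unit quaternion [x, y, z, w].
In Python, from station import arm gives the robot as it stands. The module is installed in compiled form; this text tells all that it offers.
- The arm moves only by the tool move_arm, never from a script. Its argument "rows" is one flat list of numbers, 6 for each row, row after row: the shift along the world's x, y, z normalised to -1 to 1, where 1 is 40 mm, then the turn, a rotation vector about the world's x, y, z normalised to -1 to 1, where 1 is 360 degrees. In form: [x, y, z, ax, ay, az, x, y, z, ax, ay, az, ...]. A call has 1 to 10 rows; each row shifts and turns the commanded pose from where the row before left it; what a row does not reach is not made up. A row lasts 1/12 s, in which the tool goes at most 41.7 mm and 7.16 degrees, less where a joint would pass 70% of its speed; a pose out of reach is approached as far as the arm can. A call with a number of a shift or a turn outside -1 to 1 is refused whole. A call with a gripper value outside its range is refused whole. "gripper" is the opening, from 0 (shut) to 1 (fully open), set as the call begins (left out, the last holds). The fingers move at their own pace and stop on an object; "squeeze" is the grip in N (left out, the last holds). Time passes only in rows, so rows that do not move let the fingers close. It gives the time, the measured TCP pose, the force, the opening and the grip force at its end, in the units of the state.
- arm.sense(): the state, without advancing time (a new reading comes with each control period).
- arm.get_image(name): name is "scene" or "top" or "wrist"; returns a dict with "img" (400x640x3 uint8, blue, green, red), "fx", "fy", "cx", "cy" (pixels), "extrinsics" (4x4, takes a point from world to camera coordinates). Camera axes: x right, y up, looking along -z (the intrinsics and any distortion apply to the point x, -y, -z); pixel columns grow to the right and rows downward; lengths in m; the calibration is good to about 2 mm. A picture is of the moment at which its call begins. There is no depth.
- arm.finish_job(): hands the job in; it is judged then, once.
The state is a dict: "time": time; "qpos": joint angles; "joint_vel": joint speeds; "joint_torque": joint torques, N m; "tcp_pos": TCP position; "tool_rot": TCP orientation; "ft_force": force on the tool from outside, world axes, zero at the start; "torque": the same for the moment, N m; "width": opening from 0.0 (shut) to 1.0 (fully open); "grip_force": force on a finger pad.
Only numpy, scipy, OpenCV 4.12 (cv2) and the standard library are available. Lean on these libraries where they do the work, as an engineer would, in place of code of your own. Each camera call takes 0.05 s, during which the arm holds its last target. There are 200 camera calls.

TASK

The disc cutter's clamp screw has been run down finger-tight and the L-shaped hex key still stands in it on its long arm. Draw the key out, turn it over, put its short arm fully into the screw and use the long arm as a lever to tighten the screw (clockwise seen from above) until it comes up hard. Leave the key in the screw, hands off, and do not knock the charcoal block, the dish or the tape roll about.

Things in the scene. Friction and masses are not known exactly. Their poses are not given: they have to be found in the camera images.
- key_grip (a point): Black L-shaped hex key, 14 mm across flats, 0.28 kg, loose. This point is on the long arm's centre line, 30 mm from the corner where the arms' centre lines cross, 103 mm from its free end. Key axes: +x along the long arm from corner to free end; -z along the short arm from corner to free end; y square to both; two flats of each arm face +y and -y. Turned over: z up, long arm level.
- key_short_tip (a point): Centre of the free end of the key's short arm, 63 mm from the corner along the key's -z (70 mm outside length). Same axes as key_grip. At the start the short arm sticks out about level at the top, 0.19 m above the bench.
- key_long_tip (a point): Centre of the free end of the key's long arm, 133 mm from the corner along the key's +x (140 mm outside length). Same axes as key_grip. At the start it stands on the floor of the socket, the long arm upright, up to about 8 degrees out of plumb.
- socket (a point): Centre of the mouth of the hex socket in the clamp screw's knurled bright head (29 mm across), 79 mm up, 25 mm proud of a steel block 104 mm square (disc cutter, bolted down). z up; axes turn with the screw. 14.8 mm across flats, 18 mm deep, countersunk 2.5 mm all round; two flats face its +y and -y, so the key fits in six ways 60 degrees apart, with about 6 degrees of play to either side.
- clamp_screw (a joint): Angle of the clamp screw in rad: 0 to 0.1 at the start (finger-tight), growing clockwise seen from above, hard stop at 1.05. It is stiff all the way (about 0.3 N m: 2.6 N at 115 mm) and stays where it is left; it sinks by 1 mm as it tightens. Let go in the socket on its short arm, the key stays there, its long arm drooping 5 to 9 degrees.
- dish: Bystander: spun steel dish, 100 mm across, 51 mm high, loose. Origin under its centre.
- tape: Bystander: roll of clear tape lying flat, 75 mm across, 25 mm high, loose. Origin under its centre.
- charcoal: Bystander: black charcoal block bound with wire, 50 x 75 x 25 mm, loose. Origin under its centre.
Things that resemble listed ones, but are neither listed nor needed, are in the scene too. Of the things that look like the part that bears socket, the larger one is meant.

How it is judged:
On the way, in this order (a step that is already met when the one before it is completed fails the run):
1. the key is out of the screw and turned over, short arm pointing down (z of key_short_tip in the frame of socket above 0.002 m and z of key_long_tip in the frame of socket above 0.01 m and angle between key_grip's own z axis and vertical below 0.4 rad), for 0.1 s.
2. the short arm is fully in the screw's socket (z of key_short_tip in the frame of socket below -0.012 m and horizontal distance between key_short_tip and socket below 0.005 m and angle between key_grip's own z axis and vertical below 0.3 rad), for 0.2 s.
3. the screw is tightened home with the short arm in its socket (value of joint clamp_screw above 0.92 rad and z of key_short_tip in the frame of socket below -0.01 m and horizontal distance between key_short_tip and socket below 0.005 m), for 0.1 s.
At the end, for the whole second after the job is handed in: The clamp screw is tight (turned past 0.92 rad of its 1.05), the key stands in it on its short arm (at least 10 mm deep, its end within 5 mm of the axis, long arm within 0.3 rad of level) and is at rest (all of step 3 and angle between key_grip's own z axis and vertical below 0.3 rad and linear speed of hex_key below 0.02 m/s); the robot touches nothing.
It fails at once if the screw is turned by anything but the key's short arm in its socket (value of joint clamp_screw above 0.3 rad and velocity of joint clamp_screw above 0.1 rad/s and distance between key_short_tip and socket above 0.025 m).
It fails at once if the charcoal block, the dish or the tape roll is knocked away (distance of any of charcoal, dish, tape from where it was at the start of the episode above 0.03 m).
It also fails if it takes over 61 s, if anything falls off the work surface, if the arm or the gripper's body presses on something with over 40 N, if the wrist force passes 120 N, or if a joint passes its speed limit or range.

## Working session

There is one attempt and no reset: what is moved stays moved. The work goes in short steps, Python scripts to look and compute and a tool call to move; the robot and the scene stay as the last step left them, time stands still between calls to the robot, and variables do not carry over. Pictures are saved under pics/ and viewed, at most 10 in all, crops included, and the job is handed in when it is done.

Besides the shell and the picture viewer there is one more tool, called by a JSON object that holds its "api" and its "payload", one argument or row to a line. move_arm: Moves the arm, as the interface text tells. Its arguments: {"type":"object","properties":{"rows":{"type":"array"},"gripper":{"type":"number"},"squeeze":{"type":"number"}},"required":["rows"]}

```bash
mkdir -p pics
cat > h.py <<'E'
import numpy as np, cv2
from station import arm
def cam(n):
    d=arm.get_image(n); return d
def proj(d,P):
    E=np.array(d["extrinsics"]); p=E[:3,:3]@np.array(P,float)+E[:3,3]
    return np.array([d["cx"]+d["fx"]*p[0]/-p[2], d["cy"]+d["fy"]*(-p[1])/-p[2]])
def ray(d,uv):
    E=np.array(d["extrinsics"]); R=E[:3,:3]; o=-R.T@E[:3,3]
    v=R.T@np.array([(uv[0]-d["cx"])/d["fx"],-(uv[1]-d["cy"])/d["fy"],-1.]); return o,v/np.linalg.norm(v)
def onz(d,uv,z):
    o,v=ray(d,uv); return o+v*(z-o[2])/v[2]
def tri(a,b):
    (o1,v1),(o2,v2)=a,b; A=np.stack([v1,-v2],1); s=np.linalg.lstsq(A,o2-o1,rcond=None)[0]
    p,q=o1+s[0]*v1,o2+s[1]*v2; return (p+q)/2,np.linalg.norm(p-q)
E
python3 - <<'E'
from h import *
s=arm.sense(); print({k:np.round(v,3) for k,v in s.items()}, arm.tcp_to_grasp)
ims=[]
for n in("scene","top"):
    d=cam(n); cv2.imwrite(f"pics/{n}0.png",d["img"]); print(n,{k:np.round(d[k],3) for k in d if k!="img"})
E
```

```text
{'time': np.float64(0.0), 'qpos': array([-0.948,  0.041,  0.084, -0.   , -1.616, -0.334]), 'joint_vel': array([-0.   , -0.002, -0.001, -0.002,  0.002,  0.   ]), 'joint_torque': array([-3.000e-03, -3.682e+01,  3.474e+01,  6.932e+00, -5.000e-03,
        0.000e+00]), 'tcp_pos': array([ 0.171, -0.575,  0.23 ]), 'tool_rot': array([-0.144,  0.99 ,  0.001, -0.   ]), 'ft_force': array([-0.022,  0.34 ,  0.451]), 'torque': array([-0.024, -0.035, -0.012]), 'grip_force': np.float64(0.0), 'width': np.float64(1.001)} 0.0187
scene {'fx': np.float64(485.301), 'fy': np.float64(485.301), 'cx': np.float64(322.145), 'cy': np.float64(202.02), 'extrinsics': array([[-0.747, -0.665, -0.013,  0.431],
       [ 0.266, -0.317,  0.911, -0.294],
       [-0.61 ,  0.676,  0.413, -0.946],
       [ 0.   ,  0.   ,  0.   ,  1.   ]])}
top {'fx': np.float64(515.25), 'fy': np.float64(515.25), 'cx': np.float64(331.326), 'cy': np.float64(197.07), 'extrinsics': array([[-0.078, -0.997, -0.015,  0.075],
       [ 0.855, -0.075,  0.514, -0.584],
       [-0.513,  0.027,  0.858, -1.365],
       [ 0.   ,  0.   ,  0.   ,  1.   ]])}
```

View pics/scene0.png

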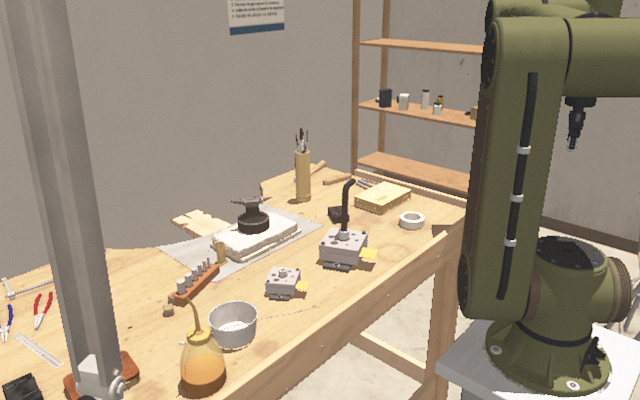

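View pics/top0.png

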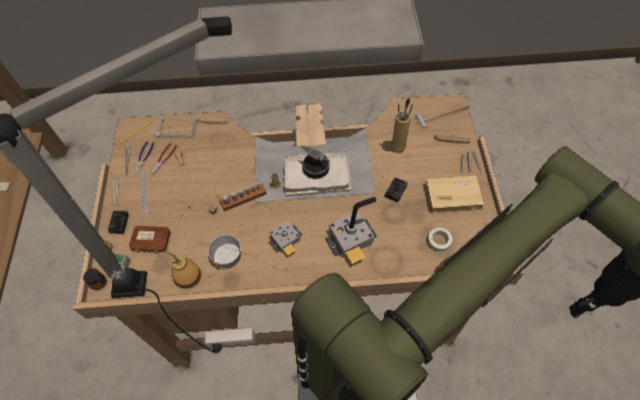

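The larger cutter, with the key standing in it, is at scene (343,245) and top (352,235). The dish is at top (225,251), the tape at (439,240) and the charcoal at (397,189). I'll zoom in on the key in both views.

Run:
```python
from h import *
a=cv2.imread("pics/scene0.png")[165:285,300:400]; b=cv2.imread("pics/top0.png")[180:280,310:410]
a=cv2.resize(a[:100],None,fx=4,fy=4,interpolation=cv2.INTER_CUBIC); b=cv2.resize(b,None,fx=4,fy=4,interpolation=cv2.INTER_CUBIC)
cv2.imwrite("pics/z0.png",np.hstack([a,b]))
d=cam("top"); c=cam("scene")
for n,uv,z in(("tape",(439,238),.025),("char",(397,187),.025),("dish",(225,246),.04)): print(n,onz(d,uv,z).round(3))
```

```text
tape [ 0.493 -0.3    0.025]
char [ 0.69  -0.197  0.025]
dish [0.515 0.362 0.04 ]
```

View pics/z0.png

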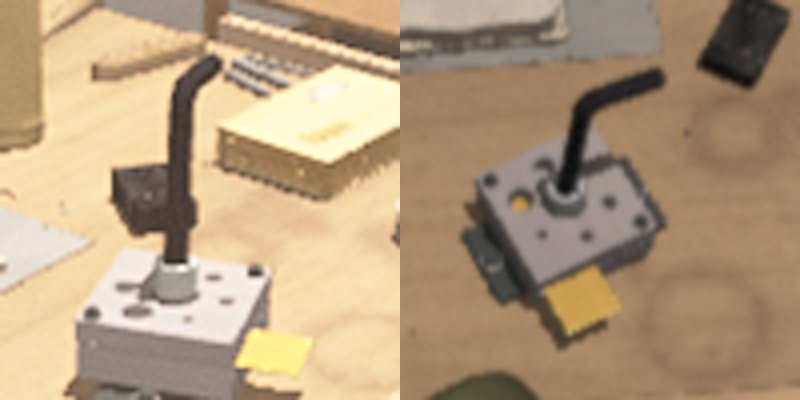

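The key stands in the head: scene mouth ≈ (344.5,231), corner ≈ (345.5,186.5), tip ≈ (354,181). In the top view the mouth is ≈ (352,227), the corner ≈ (355.5,207) and the tip ≈ (374.5,199).

Run:
```python
from h import *
d=cam("top"); c=cam("scene")
for n,u,v in(("mouth",(344.7,231.5),(352,226.5)),("corner",(345.3,186.5),(355.5,207.5)),("tip",(354.2,180.8),(374.5,199))):
    print(n,*tri(ray(c,u),ray(d,v)))
print(onz(d,(352,226.5),.079),onz(c,(344.7,231.5),.079), onz(c,(354.2,180.8),.195), onz(d,(374.5,199),.195))
```

```text
mouth [ 0.52858459 -0.0317285   0.07486165] 0.004413342273334296
corner [ 0.52834843 -0.03766573  0.19760803] 0.002710196365399703
tip [ 0.55153312 -0.0972907   0.19053384] 0.0053376818092132185
[ 0.52871601 -0.0306226   0.079     ] [ 0.52077784 -0.02523991  0.079     ] [ 0.54084174 -0.08744823  0.195     ] [ 0.55173035 -0.09575365  0.195     ]
```

{"api": "move_arm", "payload": {
  "rows": [0.5, 0.6, 0.4, 0, 0, 0.0195, 0.5, 0.6, 0.4, 0, 0, 0.0195, 0.5, 0.6, 0.4, 0, 0, 0.0195, 0.5, 0.6, 0.4, 0, 0, 0.0195, 0.5, 0.6, 0.4, 0, 0, 0.0195, 0.5, 0.6, 0.4, 0, 0, 0.0195, 0.5, 0.6, 0.4, 0, 0, 0.0195, 0.5, 0.6, 0.4, 0, 0, 0.0195, 0.5, 0.6, 0.4, 0, 0, 0.0195, 0.5, 0.6, 0.4, 0, 0, 0.0195],
  "gripper": 1
}}

```text
time: 1.13
tcp_pos: [0.3715, -0.3337, 0.3923]
tool_rot: [-0.689, 0.725, -0.0, 0.0]
ft_force: [1.0, -0.1, -0.0]
width: 0.997
grip_force: 0.0
```

{"api": "move_arm", "payload": {
  "rows": [0.25, 1, 0, 0, 0, 0.017, 0.25, 1, 0, 0, 0, 0.017, 0.25, 1, 0, 0, 0, 0.017, 0.25, 1, 0, 0, 0, 0.017, 0.25, 1, 0, -0.0181, -0.007, 0, 0.25, 1, 0, -0.0181, -0.007, 0, 0.25, 1, 0, -0.0181, -0.007, 0, 0.25, 1, 0, -0.0181, -0.007, 0, 0.25, 1, 0, -0.0181, -0.007, 0, 0.25, 1, 0, -0.0181, -0.007, 0]
}}

```text
time: 1.97
tcp_pos: [0.4626, 0.0345, 0.392]
tool_rot: [0.782, -0.538, 0.257, 0.179]
ft_force: [3.2, -1.0, 0.3]
width: 1.002
grip_force: 0.0
```

Run:
```python
from h import *
from scipy.spatial.transform import Rotation as R
s=arm.sense(); print(s["time"],s["tcp_pos"].round(4),s["qpos"].round(3)); print(R.from_quat(s["tool_rot"]).as_matrix().round(3))
d=cam("wrist"); cv2.imwrite("pics/w0.png",d["img"])
print(proj(d,(.526,-.03,.079)),proj(d,(.528,-.037,.195)),proj(d,(.551,-.097,.19)))
```

```text
1.9667 [0.4626 0.0345 0.392 ] [ 0.902 -0.316 -0.261  0.575 -1.93  -0.414]
[[ 0.288 -0.935  0.209]
 [-0.75  -0.356 -0.557]
 [ 0.595  0.004 -0.804]]
[293.70673115 248.1917616 ] [286.98595113 215.26892848] [289.16064417 161.93731356]
```

View pics/w0.png

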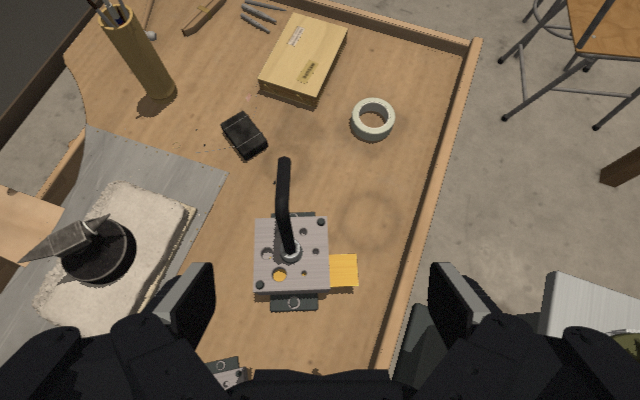

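The wrist view shows the head mouth at ≈ (291,252), the key corner at ≈ (281.5,213), the short tip at ≈ (284,160), and the block's top face centred at ≈ (292,253).

Run:
```python
from h import *
d=cam("wrist"); g=cv2.cvtColor(d["img"],cv2.COLOR_BGR2GRAY)
m=((g<60)*255).astype(np.uint8)
_,l,st,ce=cv2.connectedComponentsWithStats(m[140:265,265:310])
i=1+st[1:,4].argmax(); mm=l==i
for y in range(0,125,6):
    x=np.flatnonzero(mm[y]); 
    if len(x): print(y+140,x.min()+265,x.max()+265,end=" | ")
print()
for n,uv,z in(("mouth",(291,252),.079),("blk",(292,253),.054),("corner",(281.5,213),.194),("tip",(284,160),.19)): print(n,onz(d,uv,z).round(4))
t=cam("top")
for n,u,v in(("corner",(281.5,213),(355.5,207.5)),("tip",(284,160),(374.5,199))): print(n,*tri(ray(d,u),ray(t,v)))
```

```text
152 284 290 | 158 281 293 | 164 281 292 | 170 280 292 | 176 280 291 | 182 279 291 | 188 279 291 | 194 278 290 | 200 278 290 | 206 278 290 | 212 278 292 | 218 279 292 | 224 280 293 | 230 276 293 | 236 283 294 | 242 284 295 | 248 285 296 | 
mouth [ 0.527  -0.0199  0.079 ]
blk [ 0.529  -0.0241  0.054 ]
corner [ 0.5346 -0.0309  0.194 ]
tip [ 0.5579 -0.09    0.19  ]
corner [ 0.54056142 -0.03903796  0.17159625] 0.0031911472604107473
tip [ 0.56305697 -0.09786946  0.17433482] 0.0016148387782715698
```

{"api": "move_arm", "payload": {
  "rows": [0.1, 0.2, -0.8, -0.0174, -0.0067, 0, 0.1, 0.2, -0.8, -0.0174, -0.0067, 0, 0.1, 0.2, -0.8, -0.0174, -0.0067, 0, 0.1, 0.2, -0.8, -0.0174, -0.0067, 0, 0.1, 0.2, -0.8, -0.0174, -0.0067, 0, 0.1, 0.2, -0.8, 0, 0, 0, 0, 0, 0, 0, 0, 0, 0, 0, 0, 0, 0, 0]
}}

```text
time: 2.78
tcp_pos: [0.4872, 0.0797, 0.1984]
tool_rot: [0.674, -0.466, 0.468, 0.33]
ft_force: [0.3, -0.4, 0.9]
width: 0.997
grip_force: 0.0
```

```bash
cat >> h.py <<'E'
from scipy.spatial.transform import Rotation as R
def st():
    s=arm.sense(); M=R.from_quat(s["tool_rot"]).as_matrix(); print(round(float(s["time"]),2),"tcp",s["tcp_pos"].round(4),"q",s["qpos"].round(2)); print(M.round(3)); return s["tcp_pos"],M
E
python3 - <<'E'
from h import *
p,M=st()
d=cam("wrist"); cv2.imwrite("pics/w1.png",d["img"])
for P in((.527,-.027,.079),(.53,-.035,.195),(.553,-.095,.19),p,p+.1*M[:,2]): print(proj(d,P).round(1))
E
```

```text
2.78 tcp [0.4872 0.0797 0.1984] q [ 1.05  0.01 -0.68  0.84 -1.82 -0.9 ]
[[ 0.126 -0.938  0.324]
 [-0.32  -0.347 -0.881]
 [ 0.939  0.008 -0.344]]
[321.1 268.2]
[322.3 146.1]
[321.3 117.2]
[323.7 268.3]
[322.8 204.5]
```

View pics/w1.png

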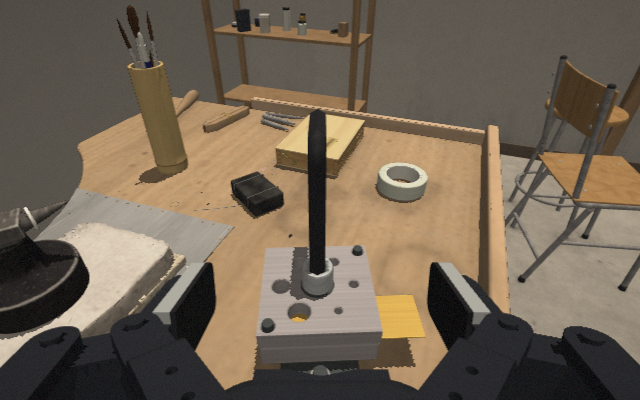

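The key's long arm runs from (317.5,267) up to its corner at ≈ (316,145), with the tip at ≈ (318,115). That is 3–5 px left of the prediction, or about 2 mm. I'll approach and close.

{"api": "move_arm", "payload": {
  "rows": [0.25, -0.64, -0.29, 0, 0, 0, 0.25, -0.64, -0.29, 0, 0, 0, 0.25, -0.64, -0.29, 0, 0, 0, 0.25, -0.64, -0.29, 0, 0, 0, 0.25, -0.64, -0.29, 0, 0, 0, 0, 0, 0, 0, 0, 0, 0, 0, 0, 0, 0, 0]
}}

```text
time: 3.42
tcp_pos: [0.5376, -0.0492, 0.1433]
tool_rot: [0.673, -0.469, 0.469, 0.327]
ft_force: [0.5, -0.1, -0.1]
width: 1.001
grip_force: 0.0
```

{"api": "move_arm", "payload": {
  "rows": [0, 0, 0, 0, 0, 0, 0, 0, 0, 0, 0, 0, 0, 0, 0, 0, 0, 0, 0, 0, 0, 0, 0, 0, 0, 0, 0, 0, 0, 0, 0, 0, 0, 0, 0, 0, 0, 0, 0, 0, 0, 0, 0, 0, 0, 0, 0, 0],
  "gripper": 0,
  "squeeze": 70
}}

```text
time: 4.08
tcp_pos: [0.5373, -0.0471, 0.1402]
tool_rot: [0.674, -0.466, 0.469, 0.328]
ft_force: [0.7, 1.6, 0.7]
width: 0.14
grip_force: 69.3
```

Run:
```python
from h import *
p,M=st()
d=cam("wrist"); c=cam("scene"); t=cam("top")
b=np.vstack([cv2.resize(c["img"][165:265,300:400],(400,400)),]) ; b2=cv2.resize(t["img"][180:280,310:410],(400,400))
print(proj(d,p-.0187*M[:,2]))
a=cv2.resize(d["img"][60:340,180:460],(400,400))
cv2.imwrite("pics/g1.png",np.hstack([a,b2])); cv2.imwrite("pics/g1s.png",b)
```

```text
4.08 tcp [ 0.5373 -0.0471  0.1402] q [ 0.74 -0.02 -0.86  1.05 -1.55 -0.89]
[[ 0.125 -0.937  0.326]
 [-0.321 -0.35  -0.88 ]
 [ 0.939  0.005 -0.345]]
[324.03760908 290.03984496]
```

View pics/g1.png

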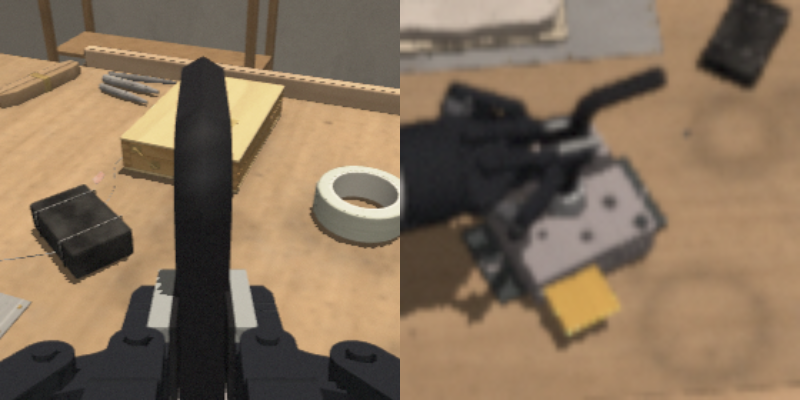

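The grip is centred: the key stands upright between the pads, width 12 mm, 70 N. I'll lift it out.

{"api": "move_arm", "payload": {
  "rows": [0, -0.01, 0.2, 0, 0, 0, 0, -0.02, 0.3, 0, 0, 0, 0.01, -0.02, 0.4, 0, 0, 0, 0.01, -0.02, 0.4, 0, 0, 0, 0, 0, 0.6, 0, 0, 0, 0, 0, 0.6, 0, 0, 0, 0, 0, 0.4, 0, 0, 0, 0, 0, 0, 0, 0, 0]
}}

```text
time: 4.9
tcp_pos: [0.5379, -0.0506, 0.2602]
tool_rot: [0.673, -0.468, 0.469, 0.327]
ft_force: [0.1, -0.1, -2.3]
width: 0.142
grip_force: 69.1
```

Run:
```python
from h import *
p,M=st()
for n in("scene","top","wrist"):
    d=cam(n); cv2.imwrite(f"pics/l_{n}.png",d["img"])
    u=proj(d,(.53,-.033,.28)).round().astype(int); print(n,u)
    if n!="wrist":
        x,y=u; a=cv2.resize(d["img"][y-40:y+60,x-50:x+50],(400,400),interpolation=cv2.INTER_CUBIC)
        L=a if n=="scene" else np.hstack([L,a])
cv2.imwrite("pics/l1.png",L)
```

```text
4.9 tcp [ 0.5379 -0.0506  0.2602] q [ 0.73 -0.17 -0.76  1.07 -1.66 -0.69]
[[ 0.121 -0.938  0.326]
 [-0.324 -0.348 -0.88 ]
 [ 0.938  0.001 -0.346]]
scene [344 156]
top [354 192]
wrist [326 262]
```

View pics/l1.png

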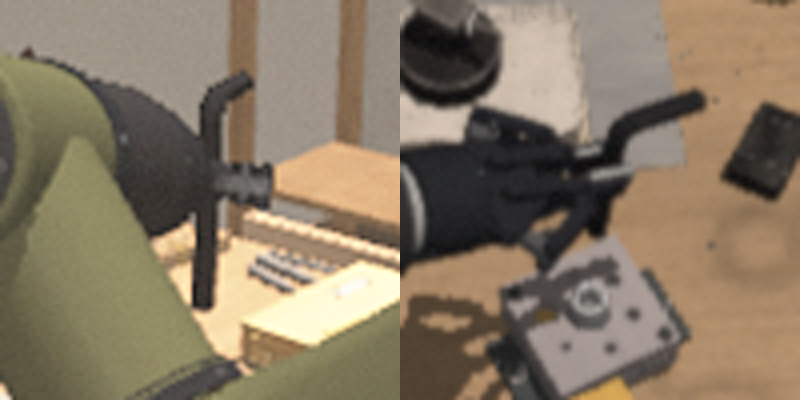

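The key is out. Scene: corner ≈ (346.8,139), long tip ≈ (344.8,192), short tip ≈ (356,135). Top: corner ≈ (357,184.5), long tip ≈ (354,210), short tip ≈ (379,176.5), empty socket ≈ (351.5,226.5).

Run:
```python
from h import *
p,M=st(); c=cam("scene"); t=cam("top"); P={}
for n,u,v in(("corner",(346.8,139),(357,184.5)),("long",(344.8,192.2),(354,210)),("short",(356,135.2),(379,176.5))):
    P[n],e=tri(ray(c,u),ray(t,v)); print(n,P[n].round(4),round(e,4),"tool",(M.T@(P[n]-p)).round(4))
a=P["corner"]-P["long"]; b=P["short"]-P["corner"]; print(np.linalg.norm(a),np.linalg.norm(b),a/np.linalg.norm(a),b/np.linalg.norm(b))
print("mouth",onz(t,(351.5,226.5),.079))
w=cv2.imread("pics/l_wrist.png"); g=cv2.cvtColor(w,cv2.COLOR_BGR2GRAY)
for y in range(80,300,20): x=np.flatnonzero(g[y,290:360]<60); print(y,x.min()+290 if len(x) else 0,x.max()+290 if len(x) else 0,end="|")
d=cam("wrist"); s=M[:,0]*0; s=np.array([.35,-.937,0])
for dl in(-6,0,6):   # lean in plane, deg: corner & tip prediction
    r=np.deg2rad(dl); G=p-.0187*M[:,2]; up=np.array([0,0,1]); ax=np.cos(r)*up+np.sin(r)*s; sh=np.cos(r)*s-np.sin(r)*up
    for L in(.045,.05,.055):
        C=G+L*ax; print(dl,L,proj(d,C+.007*ax+.063*sh).round(1),proj(d,C+.007*ax-.007*sh).round(1))
```

```text
5.05 tcp [ 0.5373 -0.0511  0.2552] q [ 0.73 -0.16 -0.77  1.07 -1.66 -0.69]
[[ 0.126 -0.938  0.324]
 [-0.321 -0.348 -0.881]
 [ 0.938  0.007 -0.345]]
corner [ 0.5267 -0.0388  0.3211] 0.0009 tool [ 0.0566  0.0061 -0.037 ]
long [ 0.5276 -0.0339  0.1839] 0.0014 tool [-0.0737  0.0026  0.0063]
short [ 0.5502 -0.1018  0.3125] 0.003 tool [0.0717 0.0059 0.029 ]
0.1372889479469811 0.06772390590190339 [-0.00603761 -0.03576345  0.99934205] [ 0.34594202 -0.92960459 -0.12711971]
mouth [ 0.52884661 -0.0291057   0.079     ]
80 0 0|100 319 323|120 306 336|140 303 344|160 302 341|180 302 341|200 302 341|220 303 340|240 303 339|260 302 340|280 300 359|-6 0.045 [325.1  89.7] [327.3 200.9]
-6 0.05 [325.3  78.1] [327.7 186.9]
-6 0.055 [325.5  65.9] [328.1 171.9]
0 0.045 [324.7  99.4] [327.1 187. ]
0 0.05 [324.9  88.2] [327.4 172. ]
0 0.055 [325.1  76.5] [327.8 156.1]
6 0.045 [324.4 109.9] [326.8 175.5]
6 0.05 [324.6  99.1] [327.1 160. ]
6 0.055 [324.7  87.9] [327.4 143.7]
```

{"api": "move_arm", "payload": {
  "rows": [-0.052, 0.14, 0, 0.0174, 0.0065, 0, -0.052, 0.14, 0, 0.0174, 0.0065, 0, -0.052, 0.14, 0, 0.0174, 0.0065, 0, -0.052, 0.14, 0, 0.0174, 0.0065, 0, -0.052, 0.14, 0, 0.0174, 0.0065, 0, -0.052, 0.14, 0, 0.0174, 0.0065, 0, -0.052, 0.14, 0, 0.0174, 0.0065, 0, -0.052, 0.14, 0, 0.0174, 0.0065, 0, -0.052, 0.14, 0, 0.0174, 0.0065, 0, -0.052, 0.14, 0, 0.0174, 0.0065, 0]
}}

```text
time: 6.03
tcp_pos: [0.5167, 0.0063, 0.2563]
tool_rot: [0.823, -0.567, 0.018, 0.015]
ft_force: [-0.3, -1.5, -2.5]
width: 0.146
grip_force: 68.8
```

{"api": "move_arm", "payload": {
  "rows": [-0.052, 0.14, 0, 0.0174, 0.0065, 0, -0.052, 0.14, 0, 0.0174, 0.0065, 0, -0.052, 0.14, 0, 0.0174, 0.0065, 0, 0, 0, -0.5, 0, 0, 0, 0, 0, -0.5, 0, 0, 0, 0, 0, -0.5, 0, 0, 0, 0, 0, 0, 0, 0, 0, 0, 0, 0, 0, 0, 0]
}}

```text
time: 6.7
tcp_pos: [0.5099, 0.022, 0.1945]
tool_rot: [0.814, -0.562, -0.124, -0.082]
ft_force: [-0.5, -0.3, -1.4]
width: 0.143
grip_force: 68.9
```

Run:
```python
from h import *
p,M=st(); T=p+M@np.array([.064,0,.0274]); print("tip est",T.round(4), "tip dir",(M@np.array([.296,0,.956])).round(3),"long dir",(-M@np.array([.955,0,-.296])).round(3))
for n in("scene","top","wrist"):
    d=cam(n); cv2.imwrite(f"pics/r_{n}.png",d["img"])
    u=proj(d,T).round().astype(int); print(n,u,proj(d,(.5285,-.0285,.079)).round(1),proj(d,T).round(1))
    x,y=u
    if n!="wrist":
        a=cv2.resize(d["img"][y-50:y+50,x-50:x+50],(400,400),interpolation=cv2.INTER_CUBIC)
        L=a if n=="scene" else np.hstack([L,a])
cv2.imwrite("pics/r1.png",L)
```

```text
6.7 tcp [0.5099 0.022  0.1945] q [ 0.22 -0.08 -0.03 -0.3  -1.67  0.12]
[[ 0.338 -0.935 -0.11 ]
 [-0.894 -0.355  0.273]
 [-0.294  0.006 -0.956]]
tip est [ 0.5285 -0.0278  0.1495] tip dir [-0.005 -0.004 -1.001] long dir [-0.355  0.935 -0.002]
scene [343 206] [343.2 230.1] [343.1 205.5]
top [351 215] [351.3 226.6] [351.5 215.5]
wrist [327 111] [325.4  72.8] [326.6 110.9]
```

View pics/r1.png

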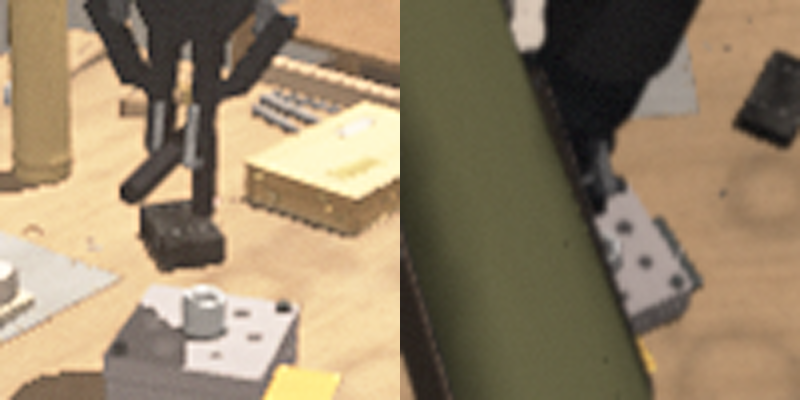

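Scene: short tip ≈ (343.8,208.5), head mouth ≈ (344.2,229). The short arm points straight down and lines up laterally, but the tip sits about 3 px lower than dead reckoning says. I'll come closer and look again.

{"api": "move_arm", "payload": {
  "rows": [0, 0, -0.25, 0, 0, 0, 0, 0, -0.25, 0, 0, 0, 0, 0, -0.25, 0, 0, 0, 0, 0, -0.25, 0, 0, 0, 0, 0, 0, 0, 0, 0, 0, 0, 0, 0, 0, 0]
}}

```text
time: 7.35
tcp_pos: [0.5103, 0.0223, 0.1549]
tool_rot: [0.814, -0.562, -0.123, -0.083]
ft_force: [-0.4, 0.5, -2.7]
width: 0.143
grip_force: 68.9
```

Run:
```python
from h import *
p,M=st(); T=p+M@np.array([.064,0,.0274]); print("tip est",T.round(4)); C=T+[0,0,.07]
d=cam("scene"); cv2.imwrite("pics/q_s.png",d["img"]); print(proj(d,T).round(1),proj(d,(.5285,-.0285,.079)).round(1))
w=cam("wrist"); cv2.imwrite("pics/q_w.png",w["img"]); print(proj(w,T).round(1),proj(w,(.5285,-.0285,.079)).round(1),"cornertop",proj(w,C).round(1))
a=cv2.resize(d["img"][185:250,310:375],(400,400),interpolation=cv2.INTER_CUBIC)
b=cv2.resize(w["img"][40:240,225:425],(400,400),interpolation=cv2.INTER_CUBIC)
cv2.imwrite("pics/q1.png",np.hstack([a,b]))
```

```text
7.35 tcp [0.5103 0.0223 0.1549] q [ 0.22 -0.08 -0.09 -0.29 -1.6   0.15]
[[ 0.339 -0.935 -0.108]
 [-0.894 -0.355  0.274]
 [-0.294  0.004 -0.956]]
tip est [ 0.529  -0.0274  0.1099]
[342.8 219.5] [343.2 230.1]
[324.5 112.1] [325.5  91.2] cornertop [326.8 190.2]
```

View pics/q1.png

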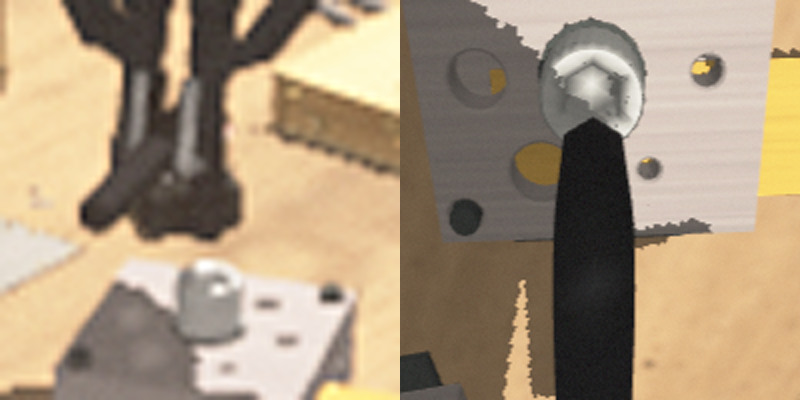

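The wrist view is clear. The socket's hex mouth is centred at ≈ (321.5,81) with a vertex pointing up in the image, the same way as the key's vertex, whose apex is at (322,99). So the hexes are aligned in yaw. The scene view's tip is lost against the charcoal.

Run:
```python
from h import *
p,M=st(); w=cam("wrist"); s=np.array([.3545,-.935,0])
m=onz(w,(321.5,81),.077); print("mouth",m.round(4),onz(w,(321.5,81),.061).round(4))
T=p+M@np.array([.064,0,.0274])
print("pred vertex",proj(w,T+.0081*s).round(1))
for z in(.1,.105,.11,.115): 
    v=onz(w,(322,99),z); t=v-.0081*s; dd=m-t; print(z,"tip",t.round(4),"need",dd[:2].round(4),"along s",round(dd@s,4),"tool y",round(dd@M[:,1],4))
o,v=ray(w,(321.5,81)); print("cam",o.round(3))
```

```text
7.45 tcp [0.511  0.0222 0.1564] q [ 0.22 -0.08 -0.09 -0.29 -1.6   0.15]
[[ 0.339 -0.935 -0.105]
 [-0.894 -0.355  0.274]
 [-0.293  0.001 -0.956]]
mouth [ 0.5325 -0.0321  0.077 ] [ 0.531  -0.0283  0.061 ]
pred vertex [323.6  94.6]
0.1 tip [ 0.5285 -0.0221  0.1   ] need [ 0.004  -0.0099] along s 0.0107 tool y -0.0002
0.105 tip [ 0.5291 -0.0235  0.105 ] need [ 0.0034 -0.0085] along s 0.0092 tool y -0.0002
0.11 tip [ 0.5296 -0.025   0.11  ] need [ 0.0029 -0.0071] along s 0.0077 tool y -0.0002
0.115 tip [ 0.5302 -0.0264  0.115 ] need [ 0.0023 -0.0057] along s 0.0061 tool y -0.0002
cam [ 0.551 -0.079  0.273]
```

{"api": "move_arm", "payload": {
  "rows": [0.06, -0.16, 0, 0, 0, 0, 0, 0, -0.225, 0, 0, 0, 0, 0, -0.225, 0, 0, 0, 0, 0, 0, 0, 0, 0, 0, 0, 0, 0, 0, 0, 0, 0, 0, 0, 0, 0]
}}

```text
time: 8.0
tcp_pos: [0.5131, 0.0159, 0.1378]
tool_rot: [0.814, -0.562, -0.123, -0.084]
ft_force: [0.9, -0.6, -2.1]
width: 0.143
grip_force: 68.9
```

```bash
cat > apex.py <<'E'
from h import *
p,M=st(); w=cam("wrist"); cv2.imwrite("pics/ap.png",w["img"]); s=np.array([.3545,-.935,0]); s/=np.linalg.norm(s)
hsv=cv2.cvtColor(w["img"],cv2.COLOR_BGR2GRAY)
m=((hsv<50)*255).astype(np.uint8); m=cv2.morphologyEx(m,cv2.MORPH_OPEN,np.ones((3,3),np.uint8))
n,l,sts,_=cv2.connectedComponentsWithStats(m); k=l[200,322]; ys,xs=np.nonzero((l==k)&(k>0))
r0=ys.min(); print("apex row",r0)
for y in range(r0,r0+40,5): x=xs[ys==y]; x=x[(x>280)&(x<370)]; print(y,x.min(),x.max(),end=" | ")
print("\npred",proj(w,p+M@np.array([.064,0,.0274])+.0081*s).round(1))
for z in(.08,.085,.09,.095,.1):
    t=onz(w,(322,r0-.5),z)-.0081*s; dd=np.array([.5322,-.0314,.077])-t; print(z,"need s",round(dd@s,4),"tooly",round(dd@M[:,1],4))
E
python3 apex.py
python3 - <<'E'
import cv2,numpy as np
g=cv2.imread("pics/ap.png",0)
print(g[60:140:4,284:364:4])
E
```

```text
8.0 tcp [0.5131 0.0159 0.1378] q [ 0.2  -0.06 -0.11 -0.29 -1.57  0.17]
[[ 0.339 -0.935 -0.106]
 [-0.894 -0.355  0.274]
 [-0.294  0.002 -0.956]]
apex row 100
100 319 323 | 105 310 332 | 110 307 335 | 115 306 336 | 120 306 336 | 125 305 337 | 130 304 338 | 135 304 338 | 
pred [323.6  94.6]
0.08 need s 0.004 tooly -0.0005
0.085 need s 0.0025 tooly -0.0005
0.09 need s 0.0009 tooly -0.0004
0.095 need s -0.0006 tooly -0.0004
0.1 need s -0.0021 tooly -0.0004
[[ 98 213 210 211 213 213 212 212 209 213 212 213 212 209 212 212 210 212
  213 211]
 [100 117 211 212 212 214 212 212 212 214 213 213 213 216 212 213 211 214
  212 213]
 [ 97  99  96 209 207 209 210 209 209 159 208 209 207 207 209 210 208 208
  210 210]
 [100 100 100 110 212 212 103 106 103  98  99  99 119 217 215 214 212 212
  213 212]
 [104 102 100 104 154  97 103 122 126 124 132 132  94  99 213 213 213 211
  213 210]
 [101 102 101  99  48  98 120 120 130 129 133 133 132 130 103 211 210 211
  209 212]
 [100 102 104  66  87 105 103 118 135 147 138 137 133 132 130 108 206 202
  203 204]
 [ 97  97  99  47 100 103 110 184 230 241 238 203
[... 356 characters left out ...]
 131 211
  209 210]
 [104 102  99 117 116  98  23  22  23  18  21  36  30  87 200 230 160 212
  211 211]
 [100  98  98 116 115  98  29  19  23  27  26  29  29  71 208 232 119 213
  215 214]
 [105 102 100 116 112  98  24  28  18  26  26  24  24  28 207 230 169 209
  209 210]
 [ 99  96  97 121 117 100  27  22  24  26  25  31  28  30 215 236 178 208
  207 207]
 [100 100 100  94 118  97  24  29  27  25  26  23  19  31 191 217 212 209
  210 210]
 [101 101  99 103 115  80  28  29  24  24  23  22  28  22 224 202 207 203
  204 200]
 [101  91  89  83  98  44  22  25  23  24  27  26  24  26 164 205 205 206
  205 204]
 [101  99 101 102 103  24  24  25  26  30  28  27  26  25 148 207 208 208
  207 209]]
```

{"api": "move_arm", "payload": {
  "rows": [0.01, -0.03, -0.05, 0, 0, 0, 0, 0, -0.1, 0, 0, 0, 0, 0, -0.1, 0, 0, 0, 0, 0, -0.1, 0, 0, 0, 0, 0, 0, 0, 0, 0]
}}

```text
time: 8.47
tcp_pos: [0.5141, 0.0171, 0.1279]
tool_rot: [0.815, -0.56, -0.122, -0.086]
ft_force: [-6.7, 8.5, 15.7]
width: 0.14
grip_force: 70.9
```

```bash
python3 apex.py
python3 - <<'E'
from h import *
s=arm.sense(); print(s["ft_force"],s["torque"])
g=cv2.imread("pics/ap.png",0)
print(g[76:150:4,284:364:4])
E
```

```text
8.47 tcp [0.5141 0.0171 0.1279] q [ 0.2  -0.06 -0.13 -0.3  -1.55  0.18]
[[ 0.343 -0.934 -0.103]
 [-0.892 -0.358  0.278]
 [-0.296 -0.003 -0.955]]
apex row 99
99 323 325 | 104 314 333 | 109 309 338 | 114 308 338 | 119 308 339 | 124 307 339 | 129 306 340 | 134 306 340 | 
pred [323.6  94.6]
0.08 need s 0.0013 tooly 0.0014
0.085 need s -0.0002 tooly 0.0014
0.09 need s -0.0018 tooly 0.0014
0.095 need s -0.0033 tooly 0.0014
0.1 need s -0.0048 tooly 0.0014
[-6.61128372  9.60770673 15.10934937] [3.41651559 2.69657773 0.17824428]
[[102 103 101 104 103 112 183 105 103 102 107 101 100 100 216 215 212 216
  212 214]
 [101 103  98 104 104  96  49 113 121 125 125 132 130 129  99 151 210 212
  213 212]
 [101 101 102 101  66  67 105 105 124 131 131 134 136 132 132 107 155 213
  214 212]
 [100 101 101  97  48  99 106 105 111 133 150 139 138 136 134 130 102 204
  201 203]
 [ 97  97  95  84  87 103 107 112 118 117 239 231 196 168 149 135 122 147
  206 208]
 [ 99 101 100  48 103 108 114 117 116 110 152 211 228 236 208 149 128 102
  208 209]
 [101 103  99  62 102 119 113 111 106  54  23 104 197 221 232 23
[... 341 characters left out ...]
 228 191
  214 215]
 [101 101 103 100 116 110  29  29  30  25  25  25  26  28  87 158 228 200
  213 214]
 [ 99  96 102  96 120 112  21  22  31  25  26  21  23  25  61 199 229 146
  206 207]
 [100 101 102  99 115 112  19  28  27  22  28  25  23  26  56 171 235 206
  208 209]
 [102 105 101 103  96 105  19  25  25  25  21  31  24  20  22 215 183 213
  213 211]
 [ 97  96  98  92  97  87  28  22  25  28  25  27  26  21  24 113 208 206
  207 208]
 [ 92 102  99 104 100  68  23  26  25  22  30  28  27  23  22 208 207 208
  209 210]
 [104 107 103 106 103  42  25  26  23  27  28  29  25  27  30 205 203 202
  207 204]
 [107 108 105 106 106  27  22  27  25  30  32  28  27  27  22 209 210 106
   85 130]]
```

The tip is in contact: 15 N up and about 10 N pushing along −s. That means it is touching the countersink's far side. I'll back off about 2 mm along −s and continue down.

{"api": "move_arm", "payload": {
  "rows": [-0.01, 0.03, 0, 0, 0, 0, -0.01, 0.03, 0, 0, 0, 0, 0, 0, -0.05, 0, 0, 0, 0, 0, -0.05, 0, 0, 0, 0, 0, 0, 0, 0, 0]
}}

```text
time: 8.93
tcp_pos: [0.5125, 0.0173, 0.1187]
tool_rot: [0.814, -0.562, -0.123, -0.084]
ft_force: [1.0, 1.4, -3.0]
width: 0.144
grip_force: 68.9
```

```bash
python3 apex.py
python3 - <<'E'
from h import *
s=arm.sense(); print(s["ft_force"],s["torque"])
E
```

```text
8.93 tcp [0.5125 0.0173 0.1187] q [ 0.2  -0.06 -0.14 -0.29 -1.54  0.18]
[[ 0.339 -0.935 -0.107]
 [-0.894 -0.355  0.275]
 [-0.295  0.003 -0.956]]
apex row 106
106 318 323 | 111 309 331 | 116 306 336 | 121 305 336 | 126 305 337 | 131 304 338 | 136 303 338 | 141 303 339 | 
pred [323.5  94.6]
0.08 need s 0.0023 tooly -0.0005
0.085 need s 0.0007 tooly -0.0005
0.09 need s -0.0009 tooly -0.0005
0.095 need s -0.0025 tooly -0.0005
0.1 need s -0.0042 tooly -0.0005
[-0.39012431  1.85791885 -3.22772392] [-0.41553419 -0.43776035 -0.06587667]
```

It dropped in with the force gone, so I'll keep going down.

{"api": "move_arm", "payload": {
  "rows": [0, 0, -0.06, 0, 0, 0, 0, 0, -0.06, 0, 0, 0, 0, 0, -0.06, 0, 0, 0, 0, 0, -0.06, 0, 0, 0, 0, 0, 0, 0, 0, 0]
}}

```text
time: 9.4
tcp_pos: [0.5134, 0.0187, 0.1146]
tool_rot: [0.815, -0.56, -0.122, -0.086]
ft_force: [-8.0, 8.7, 17.2]
width: 0.143
grip_force: 71.4
```

{"api": "move_arm", "payload": {
  "rows": [-0.01, 0.03, 0, 0, 0, 0, -0.01, 0.03, 0, 0, 0, 0, 0, 0, 0, 0, 0, 0]
}}

```text
time: 9.65
tcp_pos: [0.513, 0.0194, 0.114]
tool_rot: [0.815, -0.561, -0.121, -0.085]
ft_force: [-5.2, 4.4, 14.4]
width: 0.147
grip_force: 71.1
```

Run:
```python
from h import *
p,M=st(); s=arm.sense(); print(s["ft_force"],s["torque"])
d=cam("scene"); cv2.imwrite("pics/i_s.png",d["img"])
for L in(.0475,):
    G=p-.0187*M[:,2]; l=np.array([-.355,.935,0])
    E=G+l*(.133-L); print("end",E.round(4),proj(d,E).round(1),proj(d,E-[0,0,.01]).round(1))
g=cv2.cvtColor(d["img"],cv2.COLOR_BGR2GRAY); x,y=proj(d,E).round().astype(int)
print(x,y); print(g[y-12:y+14,x-12:x+14])
```

```text
9.65 tcp [0.513  0.0194 0.114 ] q [ 0.21 -0.06 -0.15 -0.29 -1.53  0.17]
[[ 0.341 -0.934 -0.102]
 [-0.893 -0.356  0.274]
 [-0.292 -0.002 -0.956]]
[-5.17475083  4.38497251 14.35123995] [0.98406348 1.80515974 0.23515162]
end [0.4845 0.0943 0.1319] [324.3 234.5] [324.3 238.3]
324 234
[[226 227 220 213 224 216 213 215 215 210 213 216 215 214 214 218 205 132
   72 120 112  72  70  79  75  65]
 [230 228 224 222 226 220 219 219 202 204 216 217 215 219 217 222 215 196
  160 122  82  76  79  84  80  75]
 [229 229 229 229 230 229 228 224 214 218 219 210 210 219 218 217 221 218
  190 100  78  78  79  84  79  60]
 [230 229 229 226 227 228 230 230 229 227 207 191 210 221 221 220 223 206
  128  72  81  82  82  79  65  63]
 [229 228 228 229 228 230 230 230 221 200 190 204 221 220 218 222 215 158
   83  79  81  80  79  72  64  83]
 [227 227 227 227 226 227 223 203 201 197 209 220 220 220 220 213 168  82
   75  79  84  81  66  50 119 193]
 [226 227 227 229 219 203 202 194 205 221 223 222 220 221 213 170 102  72
   82  86  81  74  60  97 193 244]
 [228 227 222 204 203 201 206 220 217 217 218 220 224 21
[... 1315 characters left out ...]
15 117 118
  118 121 127 136 130 133 129 126]
 [216 213 210 214 213 217 219 212 156  83  68  70  87 115 119 118 120 118
  120 125 132 136 135 132 127 123]
 [211 212 212 215 217 221 215 185 115  83  78  75  84 109 122 118 120 117
  117 123 133 136 137 134 128 120]
 [212 215 216 219 222 219 197 135 107  96  84  86  98 115 120 118 117 118
  123 119 127 131 131 129 124 116]
 [220 221 224 225 227 225 196 122 129 118 114 117 115 124 119 121 121 118
  118 117 119 121 122 120 117 117]
 [213 183 184 186 182 189 175 131 133 132 132 130 132 132 126 127 126 121
  120 120 119 119 118 117 117 117]
 [166 101 101 101 105 106 120 135 134 133 135 133 130 134 134 131 131 129
  132 127 126 126 127 119 123 118]]
```

By the scene, the long arm's end face is at ≈ (326,235.7), about 5 mm lower than dead reckoning. That agrees with the first-contact height and puts the tip at z ≈ 0.063–0.065, on the socket floor. I'll relax the press and prepare the turning arc.

Run:
```python
import numpy as np
a=np.deg2rad(110.4-6*np.arange(13)); P=.0502*np.stack([np.cos(a),np.sin(a)],1)
print((np.diff(P,axis=0)/.04).round(3).tolist())
```

```text
[[0.125, 0.039], [0.129, 0.026], [0.131, 0.012], [0.131, -0.001], [0.13, -0.015], [0.128, -0.029], [0.125, -0.042], [0.119, -0.055], [0.113, -0.067], [0.105, -0.078], [0.097, -0.089], [0.087, -0.099]]
```

{"api": "move_arm", "payload": {
  "rows": [0, 0, 0.04, 0, 0, 0, 0, 0, 0.04, 0, 0, 0, 0, 0, 0, 0, 0, 0]
}}

```text
time: 9.95
tcp_pos: [0.5125, 0.0191, 0.1147]
tool_rot: [0.814, -0.562, -0.122, -0.084]
ft_force: [-1.7, 0.6, 6.1]
width: 0.145
grip_force: 70.0
```

{"api": "move_arm", "payload": {
  "rows": [0.125, 0.039, 0, 0, 0, -0.0167, 0.129, 0.026, 0, 0, 0, -0.0167, 0.131, 0.012, 0, 0, 0, -0.0167, 0.131, 0, 0, 0, 0, -0.0167, 0, 0, 0, 0, 0, 0]
}}

```text
time: 10.37
tcp_pos: [0.5334, 0.0223, 0.1146]
tool_rot: [-0.678, 0.72, 0.101, 0.108]
ft_force: [2.3, -0.1, 4.3]
width: 0.146
grip_force: 69.9
```

Run:
```python
from h import *
p,M=st(); s=arm.sense(); print(s["ft_force"],s["torque"])
```

```text
10.37 tcp [0.5334 0.0223 0.1146] q [ 0.21 -0.11 -0.2  -0.29 -1.41 -0.23]
[[-0.057 -0.998  0.019]
 [-0.954  0.06   0.293]
 [-0.294 -0.001 -0.956]]
[ 2.2561655  -0.07242834  4.30754242] [-0.73971638 -0.33193248  0.01400893]
```

{"api": "move_arm", "payload": {
  "rows": [0.13, -0.015, 0, 0, 0, -0.0167, 0.128, -0.029, 0, 0, 0, -0.0167, 0.125, -0.042, 0, 0, 0, -0.0167, 0.119, -0.055, 0, 0, 0, -0.0167, 0.113, -0.067, 0, 0, 0, -0.0167, 0, 0, 0, 0, 0, 0]
}}

```text
time: 10.87
tcp_pos: [0.5582, 0.014, 0.1145]
tool_rot: [-0.47, 0.87, 0.07, 0.132]
ft_force: [4.6, -0.5, 2.9]
width: 0.143
grip_force: 69.7
```

Run:
```python
from h import *
p,M=st(); s=arm.sense(); print(s["ft_force"],s["torque"])
t=cam("top"); w=cam("wrist"); sc=cam("scene")
cv2.imwrite("pics/t_w.png",w["img"]); cv2.imwrite("pics/t_t.png",t["img"]); cv2.imwrite("pics/t_s.png",sc["img"])
```

```text
10.87 tcp [0.5582 0.014  0.1145] q [ 0.25 -0.19 -0.3  -0.21 -1.24 -0.78]
[[-0.524 -0.836  0.163]
 [-0.799  0.549  0.245]
 [-0.295 -0.002 -0.956]]
[ 4.59640111 -0.50070117  2.85671945] [-1.01402867 -1.02653423 -0.29125823]
```

{"api": "move_arm", "payload": {
  "rows": [0.105, -0.078, 0, 0, 0, -0.0167, 0, 0, 0, 0, 0, 0]
}}

```text
time: 11.18
tcp_pos: [0.5625, 0.0109, 0.1145]
tool_rot: [-0.423, 0.894, 0.063, 0.135]
ft_force: [5.4, -1.5, 3.5]
width: 0.142
grip_force: 69.8
```

{"api": "move_arm", "payload": {
  "rows": [0.08, -0.075, 0, 0, 0, -0.0139, 0, 0, 0, 0, 0, 0]
}}

```text
time: 11.35
tcp_pos: [0.5657, 0.008, 0.1146]
tool_rot: [-0.384, 0.911, 0.058, 0.138]
ft_force: [5.5, -1.1, 3.7]
width: 0.146
grip_force: 69.8
```

Run:
```python
from h import *
p,M=st(); s=arm.sense(); print(s["ft_force"],s["torque"]); print(np.degrees(np.arctan2(M[1,0],M[0,0])))
w=cam("wrist"); d=cam("scene"); m=proj(d,(.5285,-.0285,.1)).round().astype(int); x,y=m
a=cv2.resize(d["img"][y-40:y+40,x-40:x+40],(400,400),interpolation=cv2.INTER_CUBIC)
b=cv2.resize(w["img"][40:240,225:425],(400,400),interpolation=cv2.INTER_CUBIC)
cv2.imwrite("pics/t1.png",np.hstack([a,b]))
```

```text
11.35 tcp [0.5657 0.008  0.1146] q [ 0.27 -0.21 -0.34 -0.16 -1.19 -1.  ]
[[-0.667 -0.716  0.207]
 [-0.684  0.698  0.211]
 [-0.295 -0.001 -0.955]]
[ 5.51339527 -1.07889191  3.72924927] [-1.00051105 -1.72340423 -0.5141789 ]
-134.2490881125687
```

{"api": "move_arm", "payload": {
  "rows": [0.06, -0.065, 0, 0, 0, -0.011, 0.06, -0.07, 0, 0, 0, -0.011, 0, 0, 0, 0, 0, 0]
}}

```text
time: 11.7
tcp_pos: [0.5704, 0.0027, 0.1147]
tool_rot: [-0.321, 0.935, 0.048, 0.141]
ft_force: [5.5, 0.1, 5.0]
width: 0.144
grip_force: 69.9
```

Run:
```python
from h import *
p,M=st(); s=arm.sense(); print(s["ft_force"],s["torque"]); print(np.degrees(np.arctan2(M[1,0],M[0,0])))
```

```text
11.7 tcp [0.5704 0.0027 0.1147] q [ 0.28 -0.23 -0.36 -0.12 -1.16 -1.16]
[[-0.754 -0.614  0.234]
 [-0.587  0.789  0.181]
 [-0.296 -0.001 -0.955]]
[5.46571326 0.06254973 5.00545983] [-0.61331945 -1.39238685 -0.27029204]
-142.12490288710333
```

There's no hard stop after 73°, which is suspicious, so I'll look.

Run:
```python
from h import *
w=cam("wrist"); d=cam("scene"); t=cam("top"); cv2.imwrite("pics/u_w.png",w["img"]); cv2.imwrite("pics/u_t.png",t["img"]); cv2.imwrite("pics/u_s.png",d["img"])
x,y=proj(d,(.5285,-.0285,.1)).round().astype(int)
a=cv2.resize(d["img"][y-30:y+30,x-30:x+30],(400,400),interpolation=cv2.INTER_CUBIC)
b=cv2.resize(w["img"][40:220,235:415],(400,400),interpolation=cv2.INTER_CUBIC)
cv2.imwrite("pics/t1.png",np.hstack([a,b])); print(x,y,proj(w,(.5305,-.0295,.079)))
```

```text
343 223 [318.412279   122.03461272]
```

View pics/t1.png

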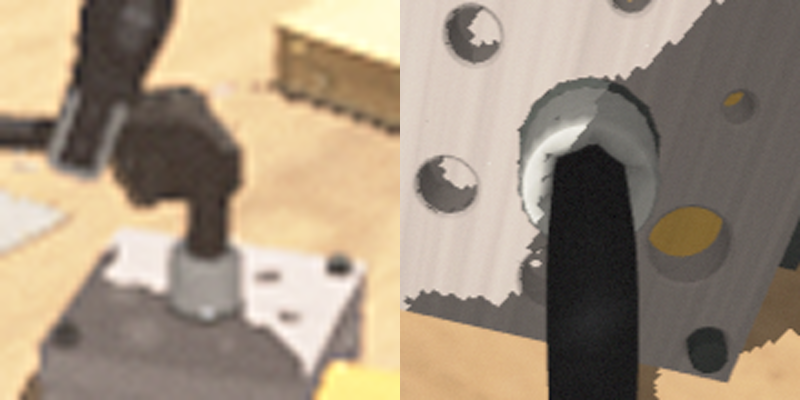

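The key is seated in the head and hasn't slipped in the grip: its apex is at ≈ (322,106) and its sides are parallel. I'll keep turning gently until the torque climbs.

{"api": "move_arm", "payload": {
  "rows": [0.043, -0.068, 0, 0, 0, -0.0097, 0, 0, 0, 0, 0, 0, 0, 0, 0, 0, 0, 0]
}}

```text
time: 12.1
tcp_pos: [0.5721, 0.0002, 0.1148]
tool_rot: [-0.294, 0.944, 0.044, 0.143]
ft_force: [5.2, -0.3, 5.6]
width: 0.142
grip_force: 69.9
```

```bash
cat > f.py <<'E'
from h import *
p,M=st(); s=arm.sense(); print(s["ft_force"].round(2),s["torque"].round(2),"yaw",69.1+np.degrees(np.arctan2(M[1,0],M[0,0])), "jt",s["joint_torque"].round(2))
w=cam("wrist"); g=cv2.cvtColor(w["img"],cv2.COLOR_BGR2GRAY); 
for y in(115,125,140,160,180,200): x=np.flatnonzero(g[y,285:360]<50)+285; print(y,x.min(),x.max(),(x.min()+x.max())/2,end=" | ")
E
python3 f.py
```

```text
12.1 tcp [5.721e-01 2.000e-04 1.148e-01] q [ 0.29 -0.23 -0.38 -0.1  -1.14 -1.23]
[[-0.787 -0.567  0.244]
 [-0.542  0.823  0.167]
 [-0.296 -0.    -0.955]]
[ 5.23 -0.3   5.63] [-0.34 -1.34 -0.19] yaw -76.32801836053042 jt [ -0.07 -20.49  29.81   5.02  -1.17  -0.28]
115 305 335 320.0 | 125 304 336 320.0 | 140 302 339 320.5 | 160 301 340 320.5 | 180 301 341 321.0 | 200 302 341 321.5 |
```

{"api": "move_arm", "payload": {
  "rows": [0.043, -0.075, 0, 0, 0, -0.0097, 0, 0, 0, 0, 0, 0, 0, 0, 0, 0, 0, 0]
}}

```text
time: 12.4
tcp_pos: [0.5738, -0.0026, 0.1148]
tool_rot: [-0.265, 0.953, 0.04, 0.144]
ft_force: [5.1, 1.5, 5.9]
width: 0.141
grip_force: 69.9
```

```bash
python3 f.py
```

```text
12.4 tcp [ 0.5738 -0.0026  0.1148] q [ 0.3  -0.24 -0.39 -0.08 -1.13 -1.3 ]
[[-0.818 -0.516  0.253]
 [-0.493  0.857  0.153]
 [-0.296 -0.    -0.955]]
[5.06 1.52 5.88] [-0.05 -1.23 -0.1 ] yaw -79.82765554962694 jt [ -0.47 -20.    29.68   5.29  -1.09  -0.25]
115 305 335 320.0 | 125 304 337 320.5 | 140 302 339 320.5 | 160 301 340 320.5 | 180 301 341 321.0 | 200 302 341 321.5 |
```

Both views show the key in the mouth, but it has turned 80° freely, and the scene elbow (top ≈ row 206) looks too high for full depth. I'll check the numbers.

Run:
```python
from h import *
d=cam("scene"); g=cv2.cvtColor(d["img"],cv2.COLOR_BGR2GRAY)
for z in(.079,.110,.124,.130,.137,.145): print(z,proj(d,(.5305,-.0295,z)).round(1))
print("cols 325..352, rows 198..234"); print(g[198:236,325:352:1][:, ::2])
```

```text
0.079 [342.8 229.8]
0.11 [342.9 219. ]
0.124 [342.9 214.1]
0.13 [342.9 212. ]
0.137 [342.9 209.5]
0.145 [342.9 206.7]
cols 325..352, rows 198..234
[[ 54  65  82  74  58  53 188 222 221 222 219 218 223 225]
 [ 56  55  73  66  62  72 216 221 221 218 220 224 224 227]
 [ 55  57  56  63  59 134 226 221 220 220 221 224 224 226]
 [ 56  63  58  62  58 204 221 220 221 225 223 226 226 225]
 [ 57  61  58  59  97 229 221 220 221 225 229 227 223 222]
 [ 63  65  60  54 145 223 221 223 225 226 225 225 222 217]
 [ 66  65  63  59 159 228 226 230 232 228 223 222 221 218]
 [ 54  63  62  57 155 218 208 197 199 228 222 212 216 191]
 [ 50  63  60  56 115 143 123 107 110 198 224 217 215 185]
 [ 64  57  60  72  77  84  72 108  91 123 222 220 216 215]
 [ 62  60  91 100  80  92  78 101 100 104 227 218 211 212]
 [ 59  62 113 107  83  82  84  88  94  88 211 213 215 213]
 [ 66  63 120  75  77  72  76  82  91  91 163 220 215 217]
 [ 60  61 142  56  60  59  62  64  73  93 111 212 218 218]
 [ 62  69 137  55  58  62  63  63  63  83  94 176 221 220]
 [ 68  75 128  57  64  61  59  63  69  64  86 133 223 218]
 [ 63  96
[... 589 characters left out ...]
0 216 222 176 172 223 220 150  61  65 133 194 200]
 [220 218 217 217 221 220 217 213 128  56  60 138 203 208]
 [217 219 215 221 220 214 212 212 102  60  58 145 208 216]
 [219 217 219 231 229 223 215 217 102  67  63 147 213 215]
 [219 216 227 241 239 235 232 213  88  64  60 166 215 215]
 [216 221 196 205 219 236 236 172  73  60  55 173 225 223]
 [218 215 117 108 172 236 232 131  69  59  56 141 232 231]
 [219 195 115 112 214 235 229 135 110  77  81 129 213 239]
 [222 154 115 151 240 235 226 142 153 139 136 149 205 237]
 [214 122 117 221 239 236 226 137 161 166 162 149 211 226]
 [194 112 118 224 232 238 231 139 155 159 160 146 207 183]
 [157 119 124 157 183 222 231 139 153 155 156 143 209 215]]
```

{"api": "move_arm", "payload": {
  "rows": [0, 0, 0.25, 0, 0, 0, 0, 0, 0.5, 0, 0, 0, 0, 0, 0.75, 0, 0, 0, 0, 0, 0.75, 0, 0, 0, -0.12, 0.04, 0, 0, 0, 0.0185, -0.12, 0.04, 0, 0, 0, 0.0185, -0.12, 0.04, 0, 0, 0, 0.0185, -0.12, 0.04, 0, 0, 0, 0.0185, -0.12, 0.04, 0, 0, 0, 0.0185, -0.12, 0.04, 0, 0, 0, 0.0185]
}}

```text
time: 13.33
tcp_pos: [0.542, 0.007, 0.2014]
tool_rot: [-0.576, 0.804, 0.089, 0.118]
ft_force: [-0.3, -0.6, -2.2]
width: 0.143
grip_force: 69.1
```

{"api": "move_arm", "payload": {
  "rows": [-0.12, 0.04, 0, 0, 0, 0.0185, -0.13, 0.04, 0, 0, 0, 0.0185, -0.13, 0.04, 0, 0, 0, 0.0185, -0.13, 0.04, 0, 0, 0, 0.0185, -0.13, 0.04, 0, 0, 0, 0.0185, -0.13, 0.04, 0, 0, 0, 0.0185, 0, 0, 0, 0, 0, 0, 0, 0, 0, 0, 0, 0]
}}

```text
time: 14.0
tcp_pos: [0.5125, 0.0166, 0.2019]
tool_rot: [0.813, -0.562, -0.125, -0.083]
ft_force: [0.2, 0.8, -3.1]
width: 0.141
grip_force: 69.1
```

```bash
python3 f.py
python3 - <<'E'
from h import *
w=cam("wrist"); g=cv2.cvtColor(w["img"],cv2.COLOR_BGR2GRAY); print("\napex col",[(y,int((g[y,300:345]<50).sum())) for y in range(88,120,2)])
d=cam("scene"); cv2.imwrite("pics/v_s.png",d["img"]); g=cv2.cvtColor(d["img"],cv2.COLOR_BGR2GRAY)
p=arm.sense()["tcp_pos"]; s=np.array([.3545,-.935,0]); C=p+.053*s; 
for z in(-.05,0,.018,.026): print(z,proj(d,C+[0,0,z]).round(1))
E=C-.133*s+[0,0,.018]; print("end",proj(d,E).round(1))
print(g[172:214,314:352:2])
E
```

```text
14.0 tcp [0.5125 0.0166 0.2019] q [ 0.2  -0.08 -0.01 -0.3  -1.69  0.13]
[[ 0.336 -0.935 -0.11 ]
 [-0.894 -0.354  0.275]
 [-0.296  0.005 -0.955]]
[ 0.17  0.79 -3.06] [-0.92 -0.4   0.04] yaw -0.2952472788406908 jt [  0.16 -31.72  36.15   6.04  -0.3    0.41]
115 306 335 320.5 | 125 305 337 321.0 | 140 302 347 324.5 | 160 302 340 321.0 | 180 302 341 321.5 | 200 302 341 321.5 | 
apex col [(88, 0), (90, 0), (92, 0), (94, 0), (96, 0), (98, 0), (100, 4), (102, 10), (104, 19), (106, 24), (108, 28), (110, 28), (112, 30), (114, 30), (116, 30), (118, 31)]
-0.05 [343.6 203.1]
0 [343.7 184.9]
0.018 [343.7 178.1]
0.026 [343.7 175.1]
end [324.7 198.8]
[[137 174 200 204 212 106  59  56  51  55  52  49 173 205  44  53  56  61
   58]
 [171 199 203 208 211 188 163  63  55  57  58  43 180 207  50  59  59  58
   60]
 [195 202 206 209 205 217 214 153  51  58  55  46 207 195  50  57  53  61
   59]
 [198 203 206 212 208 208 212 211  81  57  54  46 221 197  44  57  61  55
   52]
 [201 205 212 212 211 212 213 216 126  54  58  59 208 208  48  55  57  62
  103]
 [205 210 208 209 211 213 212 209 146  83  97  52 1
[... 2246 characters left out ...]
 220 218 218 210 201 195 169  64  51 117 208
  199]
 [211 221 222 220 219 216 220 187 189 178 146 118 102  84  96 140 193 204
  198]
 [217 220 218 216 219 219 219 110 114  93  71  72  86  89 108 193 220 213
  208]
 [220 216 217 220 224 218 222  65  92  88  73  76  87  98  90 172 216 207
  206]
 [216 212 220 222 222 220 222  62  94  81  77  73  85  93  91 137 217 210
  203]
 [217 217 220 221 221 221 227  62  92  89  86  75  82  82  88 106 199 210
  208]
 [220 220 220 220 223 223 228  62  76  93  91  78  77  76  87  92 163 198
  210]
 [215 218 221 220 221 225 229  57  59  99  93  81  77  92  93 101 119 198
  216]
 [220 218 222 220 224 224 227  55  58  96  88 110  78  98  96 106  87 194
  212]]
```

The key is unchanged in the grip, with its apex back at row 99.5. The scene puts the tip 53 mm below the TCP, so it was on the socket floor before (TCP 0.1146, tip 0.0616). To be certain about the screw, I'll reinsert at the same spot and feel for the stop.

{"api": "move_arm", "payload": {
  "rows": [0, 0.02, -0.4, 0, 0, 0, 0, 0, -0.4, 0, 0, 0, 0, 0, -0.4, 0, 0, 0, 0, 0, -0.4, 0, 0, 0, 0, 0, -0.1, 0, 0, 0, 0, 0, -0.1, 0, 0, 0, 0, 0, -0.1, 0, 0, 0, 0, 0, -0.1, 0, 0, 0, 0, 0, -0.1, 0, 0, 0, 0, 0, 0, 0, 0, 0]
}}

```text
time: 14.98
tcp_pos: [0.5137, 0.0181, 0.123]
tool_rot: [0.814, -0.562, -0.122, -0.085]
ft_force: [-4.4, 3.4, 5.7]
width: 0.141
grip_force: 70.2
```

```bash
python3 f.py
```

```text
14.98 tcp [0.5137 0.0181 0.123 ] q [ 0.21 -0.06 -0.13 -0.3  -1.54  0.17]
[[ 0.34  -0.935 -0.103]
 [-0.893 -0.355  0.276]
 [-0.294 -0.002 -0.956]]
[-4.41  3.4   5.7 ] [1.02 1.61 0.1 ] yaw -0.09065944550162897 jt [ -1.75 -29.57  33.93   7.22   1.37   0.24]
115 308 338 323.0 | 125 307 339 323.0 | 140 305 341 323.0 | 160 303 342 322.5 | 180 303 342 322.5 | 200 302 341 321.5 |
```

{"api": "move_arm", "payload": {
  "rows": [-0.025, 0.017, 0, 0, 0, 0, 0, 0, 0, 0, 0, 0, 0, 0, -0.05, 0, 0, 0, 0, 0, 0, 0, 0, 0]
}}

```text
time: 15.37
tcp_pos: [0.5133, 0.0188, 0.1214]
tool_rot: [0.814, -0.562, -0.121, -0.086]
ft_force: [-4.5, 4.3, 13.1]
width: 0.144
grip_force: 71.0
```

```bash
python3 f.py
```

```text
15.37 tcp [0.5133 0.0188 0.1214] q [ 0.21 -0.06 -0.14 -0.3  -1.54  0.17]
[[ 0.34  -0.935 -0.101]
 [-0.893 -0.355  0.276]
 [-0.294 -0.003 -0.956]]
[-4.52  4.29 13.09] [1.71 1.94 0.12] yaw -0.06975101906870407 jt [ -2.68 -25.14  29.56   6.8    1.54   0.26]
115 308 338 323.0 | 125 307 339 323.0 | 140 304 341 322.5 | 160 303 342 322.5 | 180 303 342 322.5 | 200 302 341 321.5 |
```

{"api": "move_arm", "payload": {
  "rows": [0, 0, 0.04, 0, 0, 0, -0.041, -0.015, 0, 0, 0, 0.0055, 0, 0, 0, 0, 0, 0, -0.041, -0.015, 0, 0, 0, 0.0055, 0, 0, 0, 0, 0, 0, 0, 0, -0.03, 0, 0, 0, 0, 0, 0, 0, 0, 0]
}}

```text
time: 16.0
tcp_pos: [0.5099, 0.0174, 0.1213]
tool_rot: [0.833, -0.533, -0.124, -0.081]
ft_force: [-4.5, 4.4, 11.0]
width: 0.142
grip_force: 70.8
```

```bash
python3 f.py
```

```text
16.0 tcp [0.5099 0.0174 0.1213] q [ 0.21 -0.05 -0.13 -0.29 -1.56  0.24]
[[ 0.4   -0.908 -0.12 ]
 [-0.868 -0.418  0.268]
 [-0.294 -0.003 -0.956]]
[-4.55  4.38 10.97] [1.51 1.68 0.08] yaw 3.868017728121856 jt [ -2.28 -26.19  30.19   6.69   1.35   0.22]
115 308 338 323.0 | 125 307 339 323.0 | 140 304 341 322.5 | 160 303 341 322.0 | 180 302 342 322.0 | 200 302 341 321.5 |
```

It isn't entering, though it did so easily at this yaw before, so the hex may have turned. I'll go back to the exact earlier viewing pose and compare the socket images numerically.

{"api": "move_arm", "payload": {
  "rows": [0, 0, 0.4, 0, 0, 0, 0.01, 0.12, 0.4, 0, 0, -0.0108, 0, 0, 0, 0, 0, 0, 0, 0, 0, 0, 0, 0, 0, 0, 0, 0, 0, 0]
}}

```text
time: 16.47
tcp_pos: [0.5092, 0.0213, 0.1493]
tool_rot: [0.814, -0.561, -0.123, -0.084]
ft_force: [-0.1, -0.6, -3.6]
width: 0.142
grip_force: 70.7
```

```bash
python3 f.py
cat > pol.py <<'E'
from h import *
p,M=st(); w=cam("wrist"); cv2.imwrite("pics/now_w.png",w["img"])
E1=np.array(w["extrinsics"]); T1=np.eye(4); T1[:3,:3]=M; T1[:3,3]=p
T0=np.eye(4); q=np.array([.814,-.562,-.123,-.083]); T0[:3,:3]=R.from_quat(q/np.linalg.norm(q)).as_matrix(); T0[:3,3]=[.5105,.0223,.1555]
E0=E1@T1@np.linalg.inv(T0)
def rect(img,E,c,z,n=240,mm=.15):
    K=np.array([[w["fx"],0,w["cx"]],[0,w["fy"],w["cy"]],[0,0,1]])@np.diag([1,-1,-1.])
    A=np.array([[mm*1e-3,0,c[0]-n/2*mm*1e-3],[0,-mm*1e-3,c[1]+n/2*mm*1e-3],[0,0,z],[0,0,1]])
    H=K@(E[:3]@A); return cv2.warpPerspective(img,np.linalg.inv(H),(n,n))
for nm,E,f in(("old",E0,"pics/q_w.png"),("new",E1,"pics/now_w.png")):
    im=cv2.imread(f,0); r=rect(im,E,(.5322,-.0314),.079); cv2.imwrite(f"pics/rect_{nm}.png",r)
    ci=cv2.HoughCircles(cv2.medianBlur(r,5),cv2.HOUGH_GRADIENT,1.5,300,param1=80,param2=15,minRadius=88,maxRadius=104)
    c=ci[0][0] if ci is not None else (120,120,0); print(nm,"circle",c, "world",(.5322+(c[0]-120)*.15e-3).round(4),(-.0314-(c[1]-120)*.15e-3).round(4))
    pol=cv2.warpPolar(r,(110,72),(float(c[0]),float(c[1])),110,cv2.WARP_POLAR_LINEAR)
    print(pol[::3,30:106:6])
E
python3 pol.py
```

```text
16.47 tcp [0.5092 0.0213 0.1493] q [ 0.21 -0.08 -0.11 -0.3  -1.59  0.15]
[[ 0.34  -0.934 -0.107]
 [-0.893 -0.356  0.274]
 [-0.294  0.002 -0.956]]
[-0.12 -0.64 -3.59] [-0.99 -0.33  0.05] yaw -0.06966866405790029 jt [-0.000e+00 -3.295e+01  3.690e+01  6.290e+00 -1.400e-01 -2.000e-02]
115 306 335 320.5 | 125 305 337 321.0 | 140 303 339 321.0 | 160 302 341 321.5 | 180 302 341 321.5 | 200 302 341 321.5 | 16.52 tcp [0.509  0.0213 0.1488] q [ 0.21 -0.08 -0.11 -0.3  -1.59  0.15]
[[ 0.339 -0.935 -0.107]
 [-0.893 -0.356  0.274]
 [-0.295  0.003 -0.956]]
old circle [126.75 137.25  93.1 ] world 0.5332 -0.034
[[148 191 214 220 228 231 176 129 101  85 125 188  97]
 [191 220 228 233 229 160 119 111 102  97 103 173 210]
 [209 222 230 236 170 135 122 113 110  99 122 213 213]
 [202 222 232 216 168 125 122 120 117  99 102 174 207]
 [192 221 235 183 144 125 128 126 121  98 113 206 209]
 [167 210 238 191 157 132 132 130 125 102 100 206 209]
 [181 213 232 210 165 135 131 131 127 102 104 198 207]
 [190 216 229 233 182 144 134 131 130 107 102 204 213]
 [182 213 226 233 227 178 149 131 128 109 110 188 207]
 [1
[... 1498 characters left out ...]
17 147 182 212 224 230 230 166 185 210]
 [120 109 111 131 164 197 222 229 233 229 159 201 205]
 [ 55  38  44  36  41  42  40  36  61 141 152 198 202]
 [ 24  28  26  28  30  26  27  27  30  28  28  27  26]
 [ 25  24  23  25  26  25  26  25  22  22  21  25  25]
 [ 23  19  28  25  24  26  26  27  25  27  26  27  24]
 [ 25  24  25  22  25  25  26  24  23  22  27  21 208]
 [ 47  25  27  24  26  23  22  22  26  26  27  25 122]
 [107 101  68  38  22  49  88 114 121 118  98  91  76]
 [100 100 102 103 106 112 120 119 120 114  98  98  94]
 [100 101 102 105 107 109 116 119 119 114  97  98  98]
 [ 96 100 101 104 107 109 109 109 109 108  94 100 101]
 [100  98 101 102  96  96 105 109 112 116  99  98  99]]
```

Run:
```python
import cv2,numpy as np
r=cv2.imread("pics/rect_new.png",0)
for c in((113.,97.),):
    pol=cv2.warpPolar(r,(110,120),c,110,cv2.WARP_POLAR_LINEAR)
    for i in range(6,70): print(i*3,pol[i,36:102:3])
```

```text
18 [126 137 123 101  97  93  91  94  97 103 105 108 111 114 114 116 119 120
 113 108 103  99]
21 [157 170 127 100  96  93  91  90  93  98 103 106 110 111 114 115 115 116
 113 111 108 102]
24 [182 160 131 104  98  97  95  91  89  96  98  99 105 108 109 114 116 117
 114 110 106 102]
27 [185 171 149 118 104 114 113  99  94 103 104 110 105 102 105 110 114 121
 129 113 110 106]
30 [190 180 165 137 129 138 123 109 105 120 139 145 135 114 110 124 132 179
 184 154 133 114]
33 [192 181 171 154 150 141 133 117 120 129 140 158 166 131 128 178 218 228
 204 167 143 124]
36 [195 183 174 166 157 147 136 129 121 119 124 145 140 138 210 222 229 231
 190 146 146 135]
39 [196 189 178 169 161 150 142 134 120 110 123 133 114 183 213 221 228 227
 180 155 140 129]
42 [199 192 185 176 163 157 149 140 123 111 129 119 167 206 214 222 229 229
 195 162 143 120]
45 [206 196 187 180 171 164 157 148 125 127 140 160 201 208 216 222 228 221
 193 170 150 129]
48 [210 202 193 184 176 171 163 150 122 130 159 186 206 213 220 224 230 234
 203 183 166 141]
51 [213 205 199 190 183 177 169 143 127 141 170 200 208 215 221 22
[... 4228 characters left out ...]
 197 210 219 224 225 227 230 233 217 170
 176 198 211 211]
189 [ 89  92  90 105 102 127 148 153 181 190 219 205 218 206 218 226 225 201
 178 207 213 212]
192 [ 76  65  69  75  72  71  91  93 119 124 110 129 113 106 145 190 222 194
 170 206 210 209]
195 [ 49  43  46  38  43  39  41  37  42  46  40  38  36  32  61 100 141 139
 157 182 203 203]
198 [ 32  31  34  32  29  28  29  29  29  28  26  29  28  27  29  33  56  86
 142 176 194 204]
201 [ 29  25  29  29  29  28  30  29  29  28  27  29  32  30  29  26  30  32
  73 114 162 183]
204 [ 29  28  28  28  28  28  31  33  30  29  25  29  36  30  30  30  32  31
  33  50  82 112]
207 [29 31 28 27 29 29 31 31 29 31 27 25 30 30 29 27 31 33 31 29 25 35]
```

Run:
```python
import cv2,numpy as np
for nm,c in(("old",(113.,97.)),("new",(113.,97.))):
    r=cv2.GaussianBlur(cv2.imread(f"pics/rect_{nm}.png",0),(3,3),0)
    pol=cv2.warpPolar(r,(120,90),c,120,cv2.WARP_POLAR_LINEAR).astype(int)
    out=[]
    for i in range(4,50):
        row=pol[i]; k=np.flatnonzero(row[40:100]>205); out.append((i*4,int(k[0]+40) if len(k) else 0,int(40+row[40:80].argmin())))
    print(nm,out)
old=cv2.imread("pics/rect_old.png",0); print(old[0:240:8,0:240:8])
```

```text
old [(16, 0, 53), (20, 0, 55), (24, 71, 57), (28, 69, 55), (32, 67, 56), (36, 67, 56), (40, 67, 56), (44, 67, 55), (48, 67, 57), (52, 67, 57), (56, 40, 58), (60, 40, 60), (64, 40, 60), (68, 40, 63), (72, 40, 63), (76, 40, 63), (80, 40, 61), (84, 40, 59), (88, 40, 59), (92, 70, 58), (96, 69, 58), (100, 69, 58), (104, 70, 56), (108, 70, 54), (112, 72, 55), (116, 72, 57), (120, 76, 57), (124, 82, 55), (128, 81, 54), (132, 80, 49), (136, 76, 48), (140, 73, 45), (144, 70, 47), (148, 68, 47), (152, 70, 48), (156, 68, 49), (160, 68, 49), (164, 68, 49), (168, 67, 50), (172, 69, 50), (176, 70, 51), (180, 76, 53), (184, 81, 54), (188, 79, 40), (192, 74, 40), (196, 68, 40)]
new [(16, 0, 53), (20, 0, 54), (24, 0, 59), (28, 0, 60), (32, 85, 59), (36, 79, 61), (40, 76, 63), (44, 75, 62), (48, 72, 61), (52, 71, 60), (56, 40, 59), (60, 40, 59), (64, 40, 59), (68, 40, 59), (72, 40, 59), (76, 40, 60), (80, 40, 61), (84, 40, 61), (88, 40, 62), (92, 79, 64), (96, 78, 61), (100, 75, 59), (104, 73, 56), (108, 70, 55), (112, 69, 54), (116, 68, 53), (120, 68, 52), (124, 68, 51), (128, 68, 52), (132, 70, 52)
[... 3291 characters left out ...]
160 162 161 173 155 144
  141 128 128 125 119 115 101 137 214 213 212 207]
 [208 207 208 207 207 207 207 183  96 112 126 130 133 134 132 137 133 132
  132 127 126 124 113 101  98 148 208 204 205 206]
 [207 207 208 206 205 204 203 198 193 117 110 122 128 130 131 130 130 131
  131 125 120 101 103 133 208 206 207 208 208 210]
 [207 206 204 204 201 199 201 204 208 193 125 103  95 122 127 124 126 123
  112 108  99 107 130 205 206 209 210 211 211 212]
 [204 202 200 198 203 205 208 211 211 209 203 190 133 102  98  97  98  99
  100  98  91 196 207 210 210 211 210 211 210 210]
 [201 198 202 206 209 211 210 207 208 211 208 213 212 213 204 181 188 207
  207 207 208 209 211 211 211 210 210 209 210 209]]
```

The comparison is clear: the hex vertices moved about 22.5° clockwise between the two views. So the screw has turned about 0.4 rad and the key skipped one hex step on a shallow seat. I'll realign at yaw −22.5° and seat it properly with a softer grip so it can align itself.

{"api": "move_arm", "payload": {
  "rows": [0.15, 0, 0, 0, 0, -0.0157, 0.15, 0, 0, 0, 0, -0.0157, 0.15, 0, 0, 0, 0, -0.0157, 0.15, -0.02, 0, 0, 0, -0.0157, 0, 0, -0.2, 0, 0, 0, 0, 0, -0.2, 0, 0, 0, 0, 0, 0, 0, 0, 0, 0, 0, 0, 0, 0, 0]
}}

```text
time: 17.23
tcp_pos: [0.5326, 0.0205, 0.1324]
tool_rot: [-0.689, 0.71, 0.105, 0.105]
ft_force: [0.8, 0.4, -2.3]
width: 0.138
grip_force: 70.6
```

```bash
python3 f.py
```

```text
17.23 tcp [0.5326 0.0205 0.1324] q [ 0.21 -0.11 -0.17 -0.29 -1.45 -0.21]
[[-0.03  -1.     0.005]
 [-0.956  0.03   0.293]
 [-0.293  0.004 -0.956]]
[ 0.81  0.44 -2.29] [-1.03  0.01 -0.02] yaw -22.681929089328662 jt [ 1.000e-02 -3.012e+01  3.562e+01  5.960e+00  2.200e-01  4.000e-02]
115 306 336 321.0 | 125 305 337 321.0 | 140 303 340 321.5 | 160 302 341 321.5 | 180 302 341 321.5 | 200 302 341 321.5 |
```

{"api": "move_arm", "payload": {
  "rows": [0, 0, -0.07, 0, 0, 0, 0, 0, -0.07, 0, 0, 0, 0, 0, -0.07, 0, 0, 0, 0, 0, -0.07, 0, 0, 0, 0, 0, -0.07, 0, 0, 0, 0, 0, 0, 0, 0, 0, 0, 0, 0, 0, 0, 0],
  "squeeze": 25
}}

```text
time: 17.87
tcp_pos: [0.533, 0.0206, 0.1193]
tool_rot: [-0.688, 0.71, 0.104, 0.106]
ft_force: [-1.7, 0.9, -3.5]
width: 0.146
grip_force: 70.5
```

```bash
python3 f.py
```

```text
17.87 tcp [0.533  0.0206 0.1193] q [ 0.21 -0.11 -0.19 -0.29 -1.43 -0.21]
[[-0.031 -0.999  0.007]
 [-0.955  0.032  0.294]
 [-0.294  0.003 -0.956]]
[-1.7   0.92 -3.49] [-0.56  0.62  0.06] yaw -22.776010681582193 jt [ -0.53 -30.97  36.94   6.79   0.73   0.11]
115 307 337 322.0 | 125 306 338 322.0 | 140 304 340 322.0 | 160 302 341 321.5 | 180 302 342 322.0 | 200 285 341 313.0 |
```

It passed the earlier hang-up height with no force. I'll continue down, softening the grip.

{"api": "move_arm", "payload": {
  "rows": [-0.01, 0, -0.05, 0, 0, 0, 0, 0, -0.05, 0, 0, 0, 0, 0, -0.05, 0, 0, 0, 0, 0, -0.05, 0, 0, 0, 0, 0, 0, 0, 0, 0, 0, 0, 0, 0, 0, 0],
  "gripper": 0,
  "squeeze": 25
}}

```text
time: 18.42
tcp_pos: [0.5338, 0.0215, 0.1147]
tool_rot: [-0.688, 0.71, 0.103, 0.108]
ft_force: [-5.3, 5.6, 9.4]
width: 0.139
grip_force: 72.2
```

```bash
python3 f.py
```

```text
18.42 tcp [0.5338 0.0215 0.1147] q [ 0.21 -0.11 -0.19 -0.29 -1.41 -0.2 ]
[[-0.029 -1.     0.011]
 [-0.955  0.031  0.295]
 [-0.296 -0.002 -0.955]]
[-5.33  5.58  9.43] [1.7  2.04 0.26] yaw -22.646361482815266 jt [ -2.93 -25.1   31.75   7.5    1.72   0.36]
115 309 339 324.0 | 125 307 340 323.5 | 140 305 342 323.5 | 160 303 343 323.0 | 180 303 343 323.0 | 200 285 342 313.5 |
```

It stopped again at the same height, which suggests a tilt jam. The free-key scene data gave the long end about 2–3° high. I'll ease up, correct the pitch by 3° about the tip, recentre, and press again.

{"api": "move_arm", "payload": {
  "rows": [0, 0, 0.1, 0, 0, 0, -0.02, 0.035, -0.032, -0.0042, 0, 0, 0, 0.035, -0.032, -0.0042, 0, 0, 0, 0, 0, 0, 0, 0, 0, 0, -0.05, 0, 0, 0, 0, 0, -0.05, 0, 0, 0, 0, 0, 0, 0, 0, 0, 0, 0, 0, 0, 0, 0]
}}

```text
time: 19.13
tcp_pos: [0.5333, 0.0238, 0.1119]
tool_rot: [-0.691, 0.713, 0.085, 0.09]
ft_force: [-3.0, 4.6, 7.6]
width: 0.142
grip_force: 72.0
```

```bash
python3 f.py
```

```text
19.13 tcp [0.5333 0.0238 0.1119] q [ 0.25 -0.12 -0.22 -0.24 -1.4  -0.25]
[[-0.03  -0.999  0.011]
 [-0.969  0.032  0.245]
 [-0.245 -0.004 -0.97 ]]
[-2.95  4.58  7.6 ] [1.17 1.26 0.1 ] yaw -22.664462728901242 jt [ -2.15 -24.97  31.36   6.93   0.99   0.22]
115 308 338 323.0 | 125 306 339 322.5 | 140 304 341 322.5 | 160 303 342 322.5 | 180 302 342 322.0 | 200 285 342 313.5 |
```

The tip reaches the same height three times regardless of yaw or pitch, so it's on the floor. I'll relieve the side load and then turn slowly this time, since the first turn was at 72°/s.

{"api": "move_arm", "payload": {
  "rows": [-0.02, 0.03, 0.02, 0, 0, 0, 0, 0, 0, 0, 0, 0, 0, 0, 0, 0, 0, 0]
}}

```text
time: 19.43
tcp_pos: [0.5325, 0.0243, 0.1117]
tool_rot: [-0.69, 0.713, 0.084, 0.089]
ft_force: [0.1, 1.7, 5.4]
width: 0.14
grip_force: 71.8
```

```bash
python3 f.py
python3 - <<'E'
from h import *
p,M=st(); w=cam("wrist"); cv2.imwrite("pics/in_w.png",w["img"]); cv2.imwrite("pics/in_s.png",cam("scene")["img"])
# head circle centre in world by rectifying
K=np.array([[w["fx"],0,w["cx"]],[0,w["fy"],w["cy"]],[0,0,1]])@np.diag([1,-1,-1.]); E=np.array(w["extrinsics"])
A=np.array([[.15e-3,0,.531-.018],[0,-.15e-3,-.0285+.018],[0,0,.079],[0,0,1]]); r=cv2.warpPerspective(cv2.cvtColor(w["img"],cv2.COLOR_BGR2GRAY),np.linalg.inv(K@(E[:3]@A)),(240,240))
cv2.imwrite("pics/in_r.png",r); print(r[60:240:8,10:240:8])
E
```

```text
19.43 tcp [0.5325 0.0243 0.1117] q [ 0.25 -0.12 -0.22 -0.24 -1.4  -0.25]
[[-0.03  -0.999  0.011]
 [-0.969  0.032  0.243]
 [-0.244 -0.003 -0.97 ]]
[0.05 1.68 5.39] [-0.02  0.18  0.02] yaw -22.701263236014256 jt [-8.100e-01 -2.579e+01  3.140e+01  5.720e+00  1.200e-01  2.000e-02]
115 306 337 321.5 | 125 305 338 321.5 | 140 303 340 321.5 | 160 302 341 321.5 | 180 302 342 322.0 | 200 285 342 313.5 | 19.48 tcp [0.5325 0.0244 0.1117] q [ 0.25 -0.12 -0.22 -0.24 -1.4  -0.25]
[[-0.03  -0.999  0.011]
 [-0.969  0.032  0.243]
 [-0.244 -0.003 -0.97 ]]
[[183  87  88  87  91  88  98  74  21  21  25  22  17  24  26  25  24  24
   17  21  22  22  89  84  88  90  88  93  92]
 [185 171 137  87  86  86 100  84  22  22  23  21  20  27  21  22  21  23
   20  24  22  22 102  92  89  93  92  92  89]
 [187 185 112  91  86  99 101  90  22  20  20  19  23  22  22  21  21  19
   20  19  22  31 100 101  85  91  91  89  89]
 [185 185 185 171 188 202  95  95  25  21  21  20  22  24  21  24  22  22
   20  21  20  44 103 105  96  86  89  90  90]
 [185 183 184 128 222 215 122  95  34  22  19  20  21  19  22  19  20  2
[... 1527 characters left out ...]
118 129 160 194 223 218 209 195 207 207 213 221
  223 194 125 119 107  93  98 190 193 194 195]
 [195 191 189 155 101  93 112 117 124 137 160 173 190 218 218 205 196 173
  149 141 114 111  98  90 124 194 195 195 194]
 [187 188 188 186 167  91 109 112 116 106 127 134 136 150 152 141 145 133
  116 113 101 105  89  96 196 195 194 191 187]
 [188 186 187 187 188 120  91 104 115 117 118 121 120 122 120 120 119 115
  115 111 106  95  90 172 194 190 187 186 187]
 [188 188 187 188 187 184 126  90 108 114 118 116 118 120 117 116 114 113
  111 104  88  90 111 182 187 187 188 190 191]
 [187 185 185 183 181 180 181 151  92  91 109 116 119 117 116 116 113 109
  101  89 106 185 187 188 190 191 191 192 190]]
```

The key is fully seated and aligned with the countersink seam, with side force near zero. I'll turn slowly.

{"api": "move_arm", "payload": {
  "rows": [0.045, -0.005, 0, 0, 0, -0.00556, 0.045, -0.005, 0, 0, 0, -0.00556, 0.045, -0.006, 0, 0, 0, -0.00556, 0.045, -0.006, 0, 0, 0, -0.00556, 0.044, -0.008, 0, 0, 0, -0.00556, 0.044, -0.01, 0, 0, 0, -0.00556, 0.043, -0.012, 0, 0, 0, -0.00556, 0.043, -0.013, 0, 0, 0, -0.00556, 0.042, -0.015, 0, 0, 0, -0.00556, 0, 0, 0, 0, 0, 0]
}}

```text
time: 20.42
tcp_pos: [0.5484, 0.0212, 0.1118]
tool_rot: [-0.57, 0.812, 0.069, 0.102]
ft_force: [1.0, 2.1, 5.2]
width: 0.143
grip_force: 71.8
```

```bash
cat > g.py <<'E'
from h import *
s=arm.sense(); p=s["tcp_pos"]; M=R.from_quat(s["tool_rot"]).as_matrix(); F=s["ft_force"]; T=s["torque"]
O=p-.3*M[:,2]; ax=np.array([.5309,-.0275,.08]); Ma=T+np.cross(O-ax,F); a=np.arctan2(-M[1,0],-M[0,0]); l=np.array([np.cos(a),np.sin(a)]); t=np.array([l[1],-l[0]])
print(round(float(s["time"]),2),"tcp",p.round(4),"yaw",round(69.1+np.degrees(np.arctan2(M[1,0],M[0,0])),1),"F",F.round(1),"T",T.round(2),"Maxis_z",Ma[2].round(2),"radial F",round(F[:2]@l,1),"tang cw F",round(F[:2]@t,1),"R",round(float((p-ax)[:2]@l),4),"off",round(float((p-ax)[:2]@t),4))
w=cam("wrist"); g=cv2.cvtColor(w["img"],cv2.COLOR_BGR2GRAY)
for y in(115,125,140,160,180): x=np.flatnonzero(g[y,290:360]<50)+290; print(y,(x.min()+x.max())/2,end=" | ")
print("apex",[(y,int((g[y,300:345]<50).sum())) for y in range(96,114,2)])
E
python3 g.py
```

```text
20.42 tcp [0.5484 0.0212 0.1118] yaw -40.8 F [1.  2.1 5.2] T [-0.04  0.2   0.28] Maxis_z 0.28 radial F 2.3 tang cw F 0.3 R 0.0518 off -0.0001
115 320.5 | 125 320.5 | 140 320.5 | 160 320.5 | 180 321.0 | apex [(96, 0), (98, 0), (100, 0), (102, 0), (104, 2), (106, 11), (108, 22), (110, 25), (112, 27)]
```

The moment about the screw axis is +0.28 N·m, which is the screw's stated stiffness, so it's engaged and turning. I'll continue.

{"api": "move_arm", "payload": {
  "rows": [0.042, -0.016, 0, 0, 0, -0.00556, 0.042, -0.017, 0, 0, 0, -0.00556, 0.041, -0.018, 0, 0, 0, -0.00556, 0.04, -0.02, 0, 0, 0, -0.00556, 0.039, -0.022, 0, 0, 0, -0.00556, 0.038, -0.023, 0, 0, 0, -0.00556, 0.038, -0.025, 0, 0, 0, -0.00556, 0.037, -0.026, 0, 0, 0, -0.00556, 0.036, -0.027, 0, 0, 0, -0.00556, 0, 0, 0, 0, 0, 0]
}}

```text
time: 21.3
tcp_pos: [0.5627, 0.0133, 0.1117]
tool_rot: [-0.436, 0.891, 0.053, 0.112]
ft_force: [2.3, 0.4, 5.9]
width: 0.142
grip_force: 71.8
```

```bash
python3 g.py
```

```text
21.3 tcp [0.5627 0.0133 0.1117] yaw -58.8 F [2.3 0.4 5.9] T [-0.21 -0.46  0.21] Maxis_z 0.25 radial F 1.7 tang cw F 1.6 R 0.0518 off 0.0
115 319.5 | 125 319.5 | 140 320.0 | 160 320.5 | 180 320.0 | apex [(96, 0), (98, 0), (100, 0), (102, 0), (104, 0), (106, 10), (108, 21), (110, 24), (112, 27)]
```

{"api": "move_arm", "payload": {
  "rows": [0.035, -0.028, 0, 0, 0, -0.00556, 0.034, -0.03, 0, 0, 0, -0.00556, 0.033, -0.031, 0, 0, 0, -0.00556, 0.032, -0.032, 0, 0, 0, -0.00556, 0.031, -0.033, 0, 0, 0, -0.00556, 0, 0, 0, 0, 0, 0, 0, 0, 0, 0, 0, 0]
}}

```text
time: 21.93
tcp_pos: [0.5692, 0.0073, 0.1116]
tool_rot: [-0.358, 0.926, 0.043, 0.116]
ft_force: [4.4, 0.3, 5.4]
width: 0.136
grip_force: 71.9
```

```bash
python3 g.py
```

```text
21.93 tcp [0.5692 0.0073 0.1116] yaw -68.6 F [4.4 0.3 5.4] T [-0.3  -1.11  0.18] Maxis_z 0.24 radial F 3.5 tang cw F 2.7 R 0.0518 off -0.0
115 319.0 | 125 319.5 | 140 319.5 | 160 319.5 | 180 320.0 | apex [(96, 0), (98, 0), (100, 0), (102, 0), (104, 0), (106, 10), (108, 22), (110, 23), (112, 26)]
```

{"api": "move_arm", "payload": {
  "rows": [0.03, -0.034, 0, 0, 0, -0.00556, 0.029, -0.035, 0, 0, 0, -0.00556, 0.028, -0.036, 0, 0, 0, -0.00556, 0, 0, 0, 0, 0, 0, 0, 0, 0, 0, 0, 0]
}}

```text
time: 22.4
tcp_pos: [0.5727, 0.0031, 0.1116]
tool_rot: [-0.309, 0.943, 0.037, 0.118]
ft_force: [4.5, -0.8, 5.6]
width: 0.142
grip_force: 71.8
```

```bash
python3 g.py
```

```text
22.4 tcp [0.5727 0.0031 0.1116] yaw -74.6 F [ 4.5 -0.8  5.6] T [-0.36 -1.37  0.12] Maxis_z 0.19 radial F 3.2 tang cw F 3.3 R 0.0518 off 0.0
115 319.0 | 125 319.0 | 140 319.0 | 160 319.5 | 180 320.0 | apex [(96, 0), (98, 0), (100, 0), (102, 0), (104, 0), (106, 10), (108, 21), (110, 24), (112, 26)]
```

{"api": "move_arm", "payload": {
  "rows": [0.026, -0.037, 0, 0, 0, -0.00556, 0.025, -0.038, 0, 0, 0, -0.00556, 0.024, -0.038, 0, 0, 0, -0.00556, 0, 0, 0, 0, 0, 0, 0, 0, 0, 0, 0, 0]
}}

```text
time: 22.87
tcp_pos: [0.5757, -0.0015, 0.1117]
tool_rot: [-0.259, 0.958, 0.031, 0.12]
ft_force: [4.9, -0.2, 5.8]
width: 0.138
grip_force: 71.8
```

```bash
python3 g.py
```

```text
22.87 tcp [ 0.5757 -0.0015  0.1117] yaw -80.6 F [ 4.9 -0.2  5.8] T [-0.46 -1.38  0.13] Maxis_z 0.18 radial F 4.1 tang cw F 2.7 R 0.0518 off 0.0001
115 318.5 | 125 319.0 | 140 319.0 | 160 319.5 | 180 320.0 | apex [(96, 0), (98, 0), (100, 0), (102, 0), (104, 0), (106, 10), (108, 21), (110, 23), (112, 25)]
```

{"api": "move_arm", "payload": {
  "rows": [0.022, -0.039, 0, 0, 0, -0.00556, 0.021, -0.04, 0, 0, 0, -0.00556, 0.02, -0.041, 0, 0, 0, -0.00556, 0, 0, 0, 0, 0, 0, 0, 0, 0, 0, 0, 0]
}}

```text
time: 23.33
tcp_pos: [0.5783, -0.0064, 0.1118]
tool_rot: [-0.208, 0.97, 0.025, 0.122]
ft_force: [5.6, -1.1, 4.6]
width: 0.142
grip_force: 71.8
```

```bash
python3 g.py
```

```text
23.33 tcp [ 0.5783 -0.0064  0.1118] yaw -86.7 F [ 5.6 -1.1  4.6] T [-0.64 -1.49  0.03] Maxis_z 0.1 radial F 4.7 tang cw F 3.3 R 0.0519 off 0.0002
115 319.0 | 125 319.0 | 140 319.5 | 160 319.5 | 180 320.0 | apex [(96, 0), (98, 0), (100, 0), (102, 0), (104, 0), (106, 3), (108, 21), (110, 23), (112, 24)]
```

Run:
```python
from h import *
w=cam("wrist"); cv2.imwrite("pics/in2_w.png",w["img"])
for f in("pics/in_w.png","pics/in2_w.png"):
    g=cv2.imread(f,0); print(f); print(g[84:122:2,286:360:3])
```

```text
pics/in_w.png
[[191 189 188 188 190 136  90 101 111 113 115 116 116 119 114 116 115 105
   91 143 181 186 186 185 187]
 [188 188 187 187 101  88  88 104 114 113 120 117 117 120 117 118 115 115
   95  88 163 187 189 186 186]
 [187 184 189 162  90  92 105 109 113 117 120 119 120 121 120 120 118 117
  110  91  90 189 186 184 185]
 [184 191 192 167  90 101 107 115 113 118 119 118 135 126 122 119 109 117
  112 111  91 162 186 188 187]
 [193 193 196 100  88 105  99 115 115 146 152 156 165 155 147 146 124 120
  116 112  86 103 188 187 190]
 [194 196 195  88  98 108 109 132 141 168 178 204 219 205 179 170 148 130
  122 114  99  90 137 192 192]
 [197 194 164  92 100 101 123 161 185 226 218 216 218 210 219 222 188 128
  132 117 106  94 142 194 192]
 [192 193 133  92 105 121 129 214 223 216 205 194 179 188 203 216 223 205
  158 117 113  96 136 188 187]
 [192 186  88  94 109 149 212 220 214 206 192 173  91 133 186 200 215 218
  204 152 120 103 107 188 187]
 [190 192  89 100 131 196 219 215 206 195 172 132  98 122 166 195 203 214
  221 183 137 106  89 190 192]
 [ 91 193  78 106 146 215 206 197 19
[... 2220 characters left out ...]
25  25  28  26  20  19  23 138 193 223
  230 221 119  57 101  96  94]
 [208 121 203 231 223 200 145  66  29  28  33  27  24  24  23  98 177 220
  227 232 103  78 100  94  94]
 [207 130 227 229 215 181 118  26  31  30  28  22  25  29  26  47 157 213
  223 228 104  81  98  97  96]
 [198 152 234 223 204 155  58  26  23  26  28  23  26  27  25  21  85 196
  220 198 110  90  99  93  97]
 [206 176 230 214 194 132  33  27  31  28  29  25  29  29  24  26  33 174
  216 122 113  96  95  92  96]
 [208 190 221 206 169 109  29  29  30  29  26  25  23  18  24  22  20 147
  209 108 117  98  97  97  91]
 [198 198 218 196 143  91  26  30  30  28  27  27  21  28  19  20  27 121
  153 110 116  97  99  93  95]]
```

The image is decisive: the socket's hex is now about 30° off the key, so the key is slipping in a shallow seat. I'll work out the true insertion depth from the tip's known row in the tool-fixed camera.

Run:
```python
from h import *
p,M=st(); w=cam("wrist"); E1=np.array(w["extrinsics"])
T1=np.eye(4);T1[:3,:3]=M;T1[:3,3]=p
# pose at in_w
T0=np.eye(4); q=np.array([-.69,.713,.084,.089]); T0[:3,:3]=R.from_quat(q/np.linalg.norm(q)).as_matrix(); T0[:3,3]=[.5325,.0244,.1117]
w0=dict(w); w0["extrinsics"]=E1@T1@np.linalg.inv(T0)
a=np.deg2rad(-91.8); s=np.array([np.cos(a),np.sin(a),0])
for ax in((.5307,-.0269),(.531,-.028),(.5315,-.0292)):
    print(ax,[(z,proj(w0,np.array([*ax,z])+.0081*s).round(1).tolist()) for z in(.06,.065,.07,.075,.079,.09)], "head edge",[proj(w0,np.array([*ax,.079])+k*.0145*s).round(1).tolist() for k in(1,)], proj(w0,np.array([*ax,.079])+.0145*np.array([-s[1],s[0],0])).round(1),proj(w0,np.array([*ax,.079])-.0145*np.array([-s[1],s[0],0])).round(1))
```

```text
23.43 tcp [ 0.5783 -0.0064  0.1117] q [ 0.32 -0.2  -0.37 -0.02 -1.15 -1.46]
[[-0.884 -0.41   0.225]
 [-0.398  0.912  0.099]
 [-0.246 -0.002 -0.969]]
(0.5307, -0.0269) [(0.06, [320.5, 97.2]), (0.065, [320.4, 99.9]), (0.07, [320.4, 102.7]), (0.075, [320.3, 105.6]), (0.079, [320.3, 108.1]), (0.09, [320.1, 115.5])] head edge [[320.2, 93.0]] [287.5 126.4] [353.1 126.4]
(0.531, -0.028) [(0.06, [319.8, 94.9]), (0.065, [319.7, 97.5]), (0.07, [319.6, 100.3]), (0.075, [319.6, 103.2]), (0.079, [319.5, 105.6]), (0.09, [319.3, 112.9])] head edge [[319.4, 90.3]] [286.7 124. ] [352.5 124. ]
(0.5315, -0.0292) [(0.06, [318.6, 92.4]), (0.065, [318.5, 94.9]), (0.07, [318.4, 97.6]), (0.075, [318.3, 100.4]), (0.079, [318.2, 102.8]), (0.09, [318.0, 109.9])] head edge [[318.1, 87.4]] [285.3 121.4] [351.4 121.3]
```

Tip depth comes out at about 14 mm, with the countersink bottom about 6 mm down. The hex vertices have now moved about 34° more, to about 56° in all, so the screw may be at its stop with the key cammed past. I'll lift, read the hex exactly, and reinsert aligned.

{"api": "move_arm", "payload": {
  "rows": [0, 0, 0.2, 0, 0, 0, 0, 0, 0.3, 0, 0, 0, 0, 0, 0.45, 0, 0, 0, -0.11, 0.015, 0, 0, 0, 0.0139, -0.11, 0.03, 0, 0, 0, 0.0139, -0.1, 0.05, 0, 0, 0, 0.0139, -0.09, 0.07, 0, 0, 0, 0.0139, -0.07, 0.08, 0, 0, 0, 0.0139, -0.03, 0.08, 0, 0, 0, 0.0139, 0, 0, 0, 0, 0, 0]
}}

```text
time: 24.32
tcp_pos: [0.5534, 0.0056, 0.1443]
tool_rot: [-0.454, 0.883, 0.057, 0.104]
ft_force: [-5.7, -4.1, -0.5]
width: 0.139
grip_force: 57.5
```

```bash
cat > hexa.py <<'E'
from h import *
p,M=st(); w=cam("wrist"); cv2.imwrite("pics/hx.png",w["img"]); E=np.array(w["extrinsics"])
K=np.array([[w["fx"],0,w["cx"]],[0,w["fy"],w["cy"]],[0,0,1]])@np.diag([1,-1,-1.])
c=np.array([.5307,-.0270]); A=np.array([[.15e-3,0,c[0]-.018],[0,-.15e-3,c[1]+.018],[0,0,.079],[0,0,1]])
r=cv2.warpPerspective(cv2.cvtColor(w["img"],cv2.COLOR_BGR2GRAY),np.linalg.inv(K@(E[:3]@A)),(240,240)); cv2.imwrite("pics/hr.png",r)
r=cv2.GaussianBlur(r,(3,3),0); pol=cv2.warpPolar(r,(120,90),(120.,120.),120,cv2.WARP_POLAR_LINEAR).astype(int)
for i in range(90):
    q=pol[i]; k=np.flatnonzero(q[40:100]>190); print(-i*4,int(k[0]+40) if len(k) else 0,int(40+q[40:80].argmin()),int(q[40:80].min()),end=" | ")
print("key vertex az",np.degrees(np.arctan2(M[1,0],M[0,0])))
E
python3 hexa.py
```

```text
24.32 tcp [0.5534 0.0056 0.1443] q [ 0.27 -0.19 -0.25 -0.16 -1.33 -0.87]
[[-0.567 -0.813  0.131]
 [-0.789  0.582  0.195]
 [-0.235  0.007 -0.972]]
0 0 49 24 | -4 0 44 20 | -8 0 49 22 | -12 0 56 21 | -16 89 47 18 | -20 78 47 21 | -24 75 46 19 | -28 75 45 22 | -32 73 40 21 | -36 72 41 19 | -40 72 40 19 | -44 72 40 16 | -48 73 52 18 | -52 74 43 21 | -56 80 41 21 | -60 86 40 20 | -64 86 40 19 | -68 85 40 22 | -72 83 40 24 | -76 81 40 28 | -80 78 40 30 | -84 76 40 51 | -88 76 40 54 | -92 75 40 58 | -96 74 40 67 | -100 47 40 59 | -104 45 40 74 | -108 45 40 64 | -112 46 40 81 | -116 47 40 104 | -120 48 40 112 | -124 80 40 107 | -128 75 42 105 | -132 72 42 104 | -136 69 51 100 | -140 68 57 92 | -144 68 58 90 | -148 67 56 89 | -152 67 50 90 | -156 66 50 86 | -160 66 50 86 | -164 68 49 84 | -168 71 52 83 | -172 81 54 83 | -176 0 46 84 | -180 0 43 83 | -184 0 43 84 | -188 0 42 86 | -192 0 41 89 | -196 0 40 87 | -200 0 40 86 | -204 0 41 70 | -208 0 40 47 | -212 0 40 34 | -216 0 40 24 | -220 0 40 21 | -224 0 40 20 | -228 0 52 20 | -232 0 53 19 | -236 0 40 21 | -240 0 40 22 | -244 0 48 21 | -248 0 54 20 | -252 0 57 21 | -256 0 40 21 | -260 0 61 20 | -264 0 60 20 | -268 0 71 21 | -272 0 41 22 | -276 0 67 23 | -280 0 67 23 | -284 0 71 23 | -288 0 68 24 | -292 0 63 24 | -296 0 61 21 | -300 0 53 23 | -304 0 40 23 | -308 0 43 23 | -312 0 51 22 | -316 0 53 22 | -320 0 71 21 | -324 0 48 25 | -328 0 49 22 | -332 0 55 22 | -336 0 45 21 | -340 0 74 18 | -344 0 63 22 | -348 0 64 22 | -352 0 65 20 | -356 0 48 20 | key vertex az -125.69278741749632
```

```bash
python3 g.py
python3 - <<'E'
import cv2
g=cv2.imread("pics/hx.png",0); print(g[40:260:7,270:400:5])
E
```

```text
24.37 tcp [0.5536 0.0056 0.1447] yaw -56.8 F [-4.2 -2.7 -1. ] T [-1.69  2.23  0.09] Maxis_z 0.03 radial F -4.6 tang cw F -1.8 R 0.0401 off -0.001
[[202 206 204 202 201 203 204 203 196 201 204 202 203 201 197 196 192 195
  196 201 194 200 211 208 207 205]
 [203 205 201 201 202 204 207 198 198 202 203 200 203 197 199 189 197 195
  199 197 199 198 201 192 205 205]
 [202 197  81  94 198 172 194 199 203 207 201 204 199 201 187 133 112 181
  197 200 198 202 191 195 197 194]
 [203 199  72 149 206 203 193 202 204 199 203 204 200 189 136 205 203  75
  200 195 200 194 193 199 191 193]
 [204 198 160  99 101 127 205 203 201 202 204 199 194 194 180  98  98 134
  196 206 193 196 201 194 195 190]
 [201 202 200 205 194 197 204 202 206 205 198 196 193 196 198 202 201 198
  207 196 199 198 190 194 190 197]
 [201 200 205 197 199 203 203 200 207 202 199 193 198 198 202 199 198 207
  196 198 200 193 194 189 195 187]
 [199 202 201 197 204 205 198 205  96  96  97 100 200 204 197 200 205 196
  197 203 192 194 192 196 186 193]
 [201 201 197 201 205 202  93 122 124 124 122 118 112  95 202 204 198 198
  201 19
[... 2257 characters left out ...]
 27  25 185 182 182 184
  187 190 186 155  88  91  90  90]
 [177 172 171 173 158  82  81  27  27  25  24  21  20  23  64  79  85 185
  185 188 193 188 185 175  91  48]
 [177 178 177 170  83  84  82  22  27  21  25  19  27  27  34  83  80 182
  184 182 182 186 186 180 123  43]]Traceback (most recent call last):
  File "g.py", line 6, in <module>
    for y in(115,125,140,160,180): x=np.flatnonzero(g[y,290:360]<50)+290; print(y,(x.min()+x.max())/2,end=" | ")
                                                                                   ~~~~~^^
    return umr_minimum(a, axis, None, out, keepdims, initial, where)
ValueError: zero-size array to reduction operation minimum which has no identity
```

Run:
```python
from h import *
d=cam("scene"); g=cv2.cvtColor(d["img"],cv2.COLOR_BGR2GRAY)
print("head",proj(d,(.531,-.028,.079)).round(1),"tcp",proj(d,arm.sense()["tcp_pos"]).round(1))
for y in range(176,238): print(y,"".join("#" if v<75 else "+" if v<115 else "-" if v<170 else "." for v in g[y,305:375]))
```

```text
head [342.3 229.9] tcp [326.9 208.7]
176 -----...............+##############++++##-----.......-----------------
177 -----...............###############++++#+------..........-------------
178 -----...............###############++++#+-----............-.----------
179 -----...............###############+++++---..............-...---------
180 -----..............-################+++-.............--....----.------
181 -----.............-+################+++-.............++--....------.-.
182 -----.............++################+++###-..........--++--...--.----.
183 -----.............++################++++##-........--...-++---.....-.-
184 ------............++################++++##-........++--...-+++-.......
185 ------............--################+++###-........---+-...-.-+---....
186 -----...............################++###+............-++-....--++-...
187 -----...............-##############+++###-.............---+--.........
188 -----................##############++###-.................-++-........
189 -----...............-###################...................-..........
190 -----....
[... 2886 characters left out ...]
.........................
229 ..................................-#####-.............................
230 ..................................-#####-.............................
231 ..................................-+++#+--...............---..........
232 ..................................---------..............-++-.........
233 ..................................----..----.............+##-.........
234 ..................................----------...---........--..........
235 -.................................----------..................-.......
236 ......................++-----.....----------.................--.......
237 ...................-+++------+++------------.................--.......
```

The key didn't come out. It stuck in the socket while the pads slid up it, and it now leans in the countersink. I'll undo the lean by moving outward along the long arm.

{"api": "move_arm", "payload": {
  "rows": [0.07, 0.09, 0, 0, 0, 0, 0.07, 0.09, 0, 0, 0, 0, 0.07, 0.09, 0, 0, 0, 0, 0, 0, 0, 0, 0, 0, 0, 0, 0, 0, 0, 0]
}}

```text
time: 24.88
tcp_pos: [0.5646, 0.0184, 0.147]
tool_rot: [-0.452, 0.884, 0.057, 0.109]
ft_force: [-0.4, 0.5, -1.7]
width: 0.14
grip_force: 57.1
```

```bash
cat > asc.py <<'E'
from h import *
s=arm.sense(); p=s["tcp_pos"]; print(s["time"],p.round(4),"F",s["ft_force"].round(1),"w",s["width"],s["grip_force"])
d=cam("scene"); g=cv2.cvtColor(d["img"],cv2.COLOR_BGR2GRAY)
print("tcp",proj(d,p).round(1))
for y in range(196,236,1): print(y,"".join("#" if v<75 else "+" if v<115 else "-" if v<170 else "." for v in g[y,300:360]))
w=cam("wrist"); g=cv2.cvtColor(w["img"],cv2.COLOR_BGR2GRAY); cv2.imwrite("pics/aw.png",w["img"])
for y in range(60,260,6): print(y,"".join("#" if v<50 else "+" if v<115 else "-" if v<170 else "." for v in g[y,270:374:2]))
E
python3 asc.py
```

```text
24.8833 [0.5646 0.0184 0.147 ] F [-0.4  0.5 -1.7] w 0.14047342589910966 57.08564700675197
tcp [320.3 208.4]
196 ------.----........##-+###########-.........................
197 ---------+-.......-#+--######---+-....................--....
198 -----------.......-#+--######-.........................+++-.
199 -----------.......+#+--#####+..........................-----
200 ----------........##--+#####+.........................---.--
201 ++++-----........-#+--######-.........................------
202 ++++++++----.....-#+--######-.........................--+---
203 ++#++++++######+++#+--#####+..........................------
204 #######++##########+-+#####+-.........................-+----
205 ##################+--######+++---....................--+----
206 --+###############+--#####++######++++++++-..........--+----
207 ......---+########+--#####++############+++-...........-+++-
208 .............---+#+--+####++##############++............----
209 ...................----++-++###############+-...............
210 ........................-..-###############++-..............
211 .............
[... 2838 characters left out ...]
++++++++++++++++
192 ...............++##################+++++++++++++++++
198 .................+#################+++++++++++++++++
204 .................+#################+++++++++++++++++
210 .................+#################+++++++++++++++++
216 .................+#################+..--.-++++++++++
222 .................+#################+.........+++++++
228 .................-#################+-...........-+++
234 .................+#################-................
240 .................-#################+................
246 .................-#################+................
252 ..........-++++++##################++++++-..........
258 ..........++++++####################++++++-.........
```

The key is now clear of the socket and held near the fingertips, pitched about 14.5°. The socket is fully visible, so I'll read its hex angle now.

```bash
cp pics/hr.png pics/hr_prev.png; python3 hexa.py | tail -1
python3 - <<'E'
import cv2
r=cv2.imread("pics/hr.png",0)
for y in range(0,240,7): print("".join("#" if v<60 else "%" if v<100 else "+" if v<125 else "-" if v<150 else ":" if v<185 else "." for v in r[y,0:240:4]))
E
```

```text
0 64 40 132 | -4 72 40 128 | -8 74 47 121 | -12 74 48 122 | -16 76 49 114 | -20 78 51 105 | -24 73 53 98 | -28 72 55 95 | -32 72 53 92 | -36 72 52 90 | -40 72 53 89 | -44 72 53 85 | -48 72 52 86 | -52 74 53 86 | -56 80 55 86 | -60 85 57 85 | -64 85 58 85 | -68 84 59 85 | -72 82 63 85 | -76 80 63 88 | -80 77 62 92 | -84 75 61 94 | -88 75 61 94 | -92 40 61 96 | -96 40 61 98 | -100 40 61 97 | -104 40 62 100 | -108 40 63 102 | -112 40 65 100 | -116 40 66 103 | -120 40 66 99 | -124 40 63 97 | -128 40 60 99 | -132 40 60 109 | -136 40 57 113 | -140 68 57 115 | -144 67 54 112 | -148 66 54 101 | -152 66 52 99 | -156 66 53 100 | -160 66 54 105 | -164 68 54 100 | -168 70 54 95 | -172 75 54 96 | -176 74 47 100 | -180 71 45 99 | -184 65 43 98 | -188 62 40 100 | -192 58 40 100 | -196 57 40 102 | -200 58 40 110 | -204 54 40 113 | -208 53 40 118 | -212 53 40 120 | -216 53 40 124 | -220 54 40 124 | -224 54 40 121 | -228 55 42 117 | -232 57 42 117 | -236 61 41 122 | -240 63 42 123 | -244 60 79 120 | -248 58 79 90 | -252 53 79 93 | -256 50 79 91 | -260 49 79 92 | -264 47 79 94 | -268 47 79 99 | -272 48
[... 1829 characters left out ...]
:::--+%%%%+-::.......::......
...-%++++--:......:-+%-::::::::::-+%%%%+--:........::.......
...:+%++++-:.......:-++-----:::--++%%%+-::........::........
....-%+++++-::......:-+++++++%%%%%%%%+--:........:-.........
....:+%+++++-::.....:::::::::::-----+---:......:::..........
....:++%++++---::..................::::.......:-............
......-%%++++----::........................::-:.............
.......-+%++++-----:::...................:-++:..............
........:+%++++-------::::::.......:::---++%+...............
..........:+%+++++------------------++++++:.................
............:+%%++++++++----+++--+++++%-:...................
..............:+%+%%%%++++++++++%%%%+:......................
```

The hex is clear now. Its vertices lie at az ≈ −126° ± 3, which is ≡ 0 (mod 60) from the start and ~35° beyond the mid reading, so the screw has reached its stop (about 57–60°). The key's vertex az is −125.9, already aligned. I'll level the key (14.5° pitch), raising slightly, and reinsert.

{"api": "move_arm", "payload": {
  "rows": [0, 0, 0.3, 0, 0, 0, 0, 0, 0.2, -0.0109, 0.0078, 0, 0, 0, 0, -0.0109, 0.0078, 0, 0, 0, 0, -0.0109, 0.0078, 0, 0, 0, 0, 0, 0, 0, 0, 0, 0, 0, 0, 0, 0, 0, 0, 0, 0, 0]
}}

```text
time: 25.62
tcp_pos: [0.565, 0.0179, 0.1685]
tool_rot: [-0.455, 0.89, -0.002, -0.002]
ft_force: [-0.8, -0.1, -2.5]
width: 0.141
grip_force: 57.0
```

```bash
python3 asc.py | head -42
python3 - <<'E'
import cv2
g=cv2.imread("pics/aw.png",0)
for y in range(50,200,5): print(y,"".join("#" if v<50 else "%" if v<100 else "+" if v<125 else "-" if v<150 else ":" if v<185 else "." for v in g[y,270:374:2]))
E
```

```text
25.6167 [0.565  0.0179 0.1685] F [-0.8 -0.1 -2.5] w 0.14129989257027198 57.02217611193191
tcp [320.2 200.5]
196 ------------...-++-+#####+-++++++++++++###-.................
197 ------++##+++####+--#####+-+++++++++++#####-..........--....
198 #################+--#####+-################+...........++--.
199 #################+--#####+-#################-..........-----
200 #################+--####++-++++---...--#####+.........------
201 #################+--++----.............#####+.........------
202 ######+++---........-..................+####+.........------
203 --.....................................+####+.........------
204 .......................................+####+.........------
205 .......................................#####+........--+----
206 ..................................----+#####-........--+----
207 ............................+--++##++++#####-..........-+++-
208 ............................#++++++++++#####-............-.-
209 ............................#++++++++++#####-...............
210 ............................##+++++++++#####+-..............
211 .............
[... 2607 characters left out ...]
-:::::::::::::::
140 :::::::::::::::::#################+:::::::::::::::::
145 :::::::::::::::::#################%:::::::::::::::::
150 ::::::::::+%%%:--##################%:::::%+:::::::::
155 ::::::::-%-:::::-##################%::::...:-:::::::
160 ::::::::%%:::::::##################%-:::..::%:::::::
165 ::::::::-%%%:::::########%%%%######%-:::.:-%-:::::::
170 :::::::::::+%%%%%#####%%%%%%%%#####%-::-%%%:::::::::
175 :::::::::::::::::###%%%%%%%########%%:--:::::::::::-
180 :::::::::::::::::##################%%:::::::::::::%%
185 :::::::::::::::::##################%::::::::::::+%%%
190 :::::::::::::::::##################%%:::::::::-%%%%%
195 :::::::::::::::::%#####################+::::::::::-%
```

Run:
```python
from h import *
p,M=st(); w=cam("wrist"); d=cam("scene"); s=np.array([M[0,0],M[1,0],0]); s/=np.linalg.norm(s); y=M[:,1]
m=onz(w,(322,121),.079); print("mouth",m.round(4))
# elbow/long arm height from scene: short-arm axis col 341.3
for z in(.1,.105,.11):
    t=onz(w,(316.5,118.5),z)-.0081*s; print(z,"tip",t.round(4),"scene",proj(d,t).round(1),"need s",round((m-t)@s,4),"need tooly",round((m-t)@y,4))
print("mouth scene",proj(d,m).round(1), "s",s.round(3),"y",y.round(3))
for zc in(.165,.17,.175): print(zc,"elbow top at axis col",proj(d,t*[1,1,0]+[0,0,zc+.007]).round(1))
```

```text
25.72 tcp [0.5649 0.0173 0.1689] q [ 0.39 -0.05 -0.12  0.   -1.5  -1.02]
[[-0.586 -0.81  -0.002]
 [-0.81   0.586 -0.005]
 [ 0.005 -0.002 -1.   ]]
mouth [ 0.5314 -0.0284  0.079 ]
0.1 tip [ 0.5373 -0.0256  0.1   ] scene [339.9 222.3] need s 0.0056 need tooly 0.0032
0.105 tip [ 0.5372 -0.0258  0.105 ] scene [340.  220.5] need s 0.0054 need tooly 0.0032
0.11 tip [ 0.537  -0.0259  0.11  ] scene [340.  218.8] need s 0.0052 need tooly 0.0031
mouth scene [342.3 229.8] s [-0.586 -0.81   0.   ] y [-0.81   0.586 -0.002]
0.165 elbow top at axis col [340.1 196.7]
0.17 elbow top at axis col [340.1 194.9]
0.175 elbow top at axis col [340.1 193. ]
```

{"api": "move_arm", "payload": {
  "rows": [-0.145, -0.062, 0, 0, 0, 0, 0, 0, -0.2, 0, 0, 0, 0, 0, -0.2, 0, 0, 0, 0, 0, 0, 0, 0, 0, 0, 0, 0, 0, 0, 0]
}}

```text
time: 26.23
tcp_pos: [0.5586, 0.015, 0.1511]
tool_rot: [-0.455, 0.89, -0.002, -0.004]
ft_force: [0.6, 0.6, -3.3]
width: 0.144
grip_force: 57.0
```

```bash
python3 asc.py > /tmp/a.txt; head -2 /tmp/a.txt
python3 - <<'E'
import cv2
g=cv2.imread("pics/aw.png",0)
for y in range(84,165,3): print(y,"".join("#" if v<50 else "%" if v<100 else "+" if v<125 else "-" if v<150 else ":" if v<185 else "." for v in g[y,284:362:1]))
E
```

```text
26.2333 [0.5586 0.015  0.1511] F [ 0.6  0.6 -3.3] w 0.1441493406805434 56.98454641875287
tcp [322.9 207.2]
84 %%%-::::::.:::::-::::.:::::::::::::.::.::::::::::::::+%%%%-:::::.:%+-:::::::::
87 +%%%-:::::::::::::::::.....::::::..::::::::::::::::::--:::::.:..:++:::::::..::
90 :::-:-+-::::::::::.::.::.:::::::.::::::::::::::::::::::::-:::::::::::::::.::::
93 .:.....::::::::::::::::::::::::..:::::::::::::::::::::::::::::::::::::..::::::
96 ::..:::::::::::::::..:::::...::::::::::::::::::::::::::..:::::::::::..::::::::
99 .:..:::::::::.:.:::::::::.::::::::::::::::::::::::::...:::::::::::..::::::::::
102 :::::::::::::::::::::::::.:.:::::::::::::::::::::::.:::::::::::::..:::::::::::
105 ::::::::::::::.:::::::::::%%%%%%%%%%%+++-::::::::.::::::::::::::::::::::::::::
108 :::::::::::::.::::::+%%%%%+++++----+++++%%%%%%-:::::::::::::::.:::::::::::::::
111 :::::::::::::::::+%%+--:..................-+%+%%%%-:::::::::.:::::::::::::::::
114 ::::::::::::::%+++:........::::----:::.........-++%+::::::.:::::::::::::::::::
117 ::::::::::::%%+:.....:::::--++%%%%%++--:::::......+%%+::..::::::::::::::::::::
120
[... 541 characters left out ...]
###########%%+::::::::::::::::::::::
141 ::::::::::::-...::-%##################################%%%-::::::::::::::::::::
144 ::::::::::::-%:.:::%###################################+::::::::::::::::::::::
147 :::::::::::::::+-::%##################################%-::::::::::::::::::::::
150 ::::::::::::::::::-%###################################%-:::::::::::::::::::::
153 :::::::::::::::::::%###################################%%%-:::::::::::::::::::
156 :::::::::::::::::::%###################################%%-::::::::::::::::::::
159 ::::---+---::::::::+#################%%#################+::%%+---:::::::::::::
162 %%%%%-:::::::::-:::+################%%%#%###############%-:::::::%+--:::::::::
```

{"api": "move_arm", "payload": {
  "rows": [-0.015, -0.02, -0.08, 0, 0, 0, 0, 0, -0.08, 0, 0, 0, 0, 0, -0.08, 0, 0, 0, 0, 0, -0.08, 0, 0, 0, 0, 0, -0.05, 0, 0, 0, 0, 0, 0, 0, 0, 0, 0, 0, 0, 0, 0, 0]
}}

```text
time: 26.92
tcp_pos: [0.5585, 0.0144, 0.1373]
tool_rot: [-0.455, 0.89, -0.002, -0.003]
ft_force: [-0.7, -0.5, -2.3]
width: 0.141
grip_force: 57.0
```

```bash
python3 asc.py > /tmp/a.txt; head -1 /tmp/a.txt
python3 - <<'E'
import cv2
g=cv2.imread("pics/aw.png",0)
for y in range(99,150,3): print(y,"".join("#" if v<50 else "%" if v<100 else "+" if v<125 else "-" if v<150 else ":" if v<185 else "." for v in g[y,284:362:1]))
E
```

```text
26.9167 [0.5585 0.0144 0.1373] F [-0.7 -0.5 -2.3] w 0.1406310963465438 57.03011363235419
99 .::::::::::::::.:.:::::::::..:::::::::::::::::::::::::.:::::::::::::::.:::::::
102 ::::::::::::::::::::::::.:::::::::::::::::::::::::::::::::::::::::::::::::::::
105 ::::::::::::::::::::::::..::-:-::::::::::::::::::::::::::::::::::...::::::::::
108 ::::::::::::::::::::.:++%%%%%%%%%%%%%%%%%%%+::-::.::::::::::::::::::::::::::::
111 :::::::::::::::::-%%%%++----:::....::---++%%%%%%+:::::::::::::..::::::::::::::
114 :::::::::::::::+%%+-:........::::::.........:-+%%%%+::::::::..::::::::::::::::
117 ::::::::::::%%+-:........::::--+++--::::........:-+%%+::::::::::::::::::::::::
120 ::::::::::-%+-:...::::::---+%%#####%%++--:::::.....:+%%+::::::::::::::::::::::
123 :::::::::-+-...::::--++%%################%++-----::..:+%%-::::::::::::::::::::
126 :::::::::%:..::--+%%#########################%%+++-:...+%%-:::::::::::::::::::
129 :::::::%+:....:-%+%%#############################+:.....+%-:::::::::::::::::::
132 ::::::::+:....::--%#################################+:..-%+:::::::::::::::::::
135 :::::::--:....::--+%#################################+:.:%+:::::::::::::::::::
138 ::::::::+:....::--%%#################################%:.-%-:::::::::::::::::::
141 :::.::::+-.....:+-%%##################################%+%-::::::::::::::::::::
144 ::::::::::-:..:::-+%###################################%%%%-::::::::::::::::::
147 ::::::::::-+:.::::-%###################################%%+::::::::::::::::::::
```

{"api": "move_arm", "payload": {
  "rows": [0, 0, -0.05, 0, 0, 0, 0, 0, -0.05, 0, 0, 0, 0, 0, -0.05, 0, 0, 0, 0, 0, -0.05, 0, 0, 0, 0, 0, 0, 0, 0, 0, 0, 0, 0, 0, 0, 0]
}}

```text
time: 27.52
tcp_pos: [0.5587, 0.0148, 0.1293]
tool_rot: [-0.455, 0.89, -0.002, -0.002]
ft_force: [1.2, 0.8, -1.8]
width: 0.148
grip_force: 57.1
```

```bash
python3 asc.py > /tmp/a.txt; head -1 /tmp/a.txt
python3 - <<'E'
import cv2
g=cv2.imread("pics/aw.png",0)
for y in range(105,150,3): print(y,"".join("#" if v<50 else "%" if v<100 else "+" if v<125 else "-" if v<150 else ":" if v<185 else "." for v in g[y,284:362:1]))
E
```

```text
27.5167 [0.5587 0.0148 0.1293] F [ 1.2  0.8 -1.8] w 0.14751627679297216 57.140070763853146
105 ::::::::::::.:::::::::.:.:%%+-+++---::::::::::::::.::::::::::::::::.::::::::::
108 ::::::::::::::::::.:-+%%%%%%%%%%++%%%%%%%%%%%%-::.:::::::::::::::..:::::::::::
111 ::::::::::::::::+%%%%++---::.........::--++%%%%%%-:::::::::::::.::::::::::::::
114 ::::::::.::::-%%%+-:.........:::::::.........-++%%%%+-:::::::..:::::::::::::::
117 ::::::::::%%%--:.........::::-++++--::::.........-++%%-::::.::::::::::::::::::
120 :::::::::-%+-.....::::::--++%%%###%%++---:::::.....:+%%%-.::::::::::::::::::::
123 ::::::::-+:...::::---++%%%#############%%%++-----::..:+%%+-:::::::::::::::::::
126 :::::::-%:..::--++%%%########################%%+++-:...-%%-:::::::::::::::::::
129 ::::::++:....:-%+%%#############################%-::....-+%-::::::::::::::::::
132 :::::::-.....::--+%#################################-....+%-::::::::::::::::::
135 ::::::+:.....::--+%##################################-..:+%+::::::::::::::::::
138 :::::::-....:::--+%##################################%:..%%-::::::::::::::::::
141 :::::::%:....::+-+%###################################%::+-:::::::::::::::::::
144 :.::::::+:..:::--+%%##################################%%%%%-::::::::::::::::::
147 :::::::::+:..::::--%###################################%%%%+::::::::::::::::::
```

{"api": "move_arm", "payload": {
  "rows": [0, 0, -0.04, 0, 0, 0, 0, 0, -0.04, 0, 0, 0, 0, 0, -0.04, 0, 0, 0, 0, 0, -0.04, 0, 0, 0, 0, 0, 0, 0, 0, 0, 0, 0, 0, 0, 0, 0]
}}

```text
time: 28.12
tcp_pos: [0.5587, 0.0145, 0.123]
tool_rot: [-0.455, 0.89, -0.002, -0.003]
ft_force: [3.4, 3.2, -1.9]
width: 0.135
grip_force: 57.1
```

```bash
python3 asc.py > /tmp/a.txt; sed -n '1,42p' /tmp/a.txt
```

```text
28.1167 [0.5587 0.0145 0.123 ] F [ 3.4  3.2 -1.9] w 0.13542430857197604 57.10795466497075
tcp [323.2 217.2]
196 ------.----......-##########+++##+..........................
197 ---------+-.......###########+###-....................--....
198 -----------.......###############-.....................++--.
199 -----------......-###############-.....................-----
200 ----------........+#############+......................--.--
201 --------..........-+############+.....................------
202 ++-................-############-.....................------
203 ...................+############-.....................------
204 ...................+############-.....................------
205 ...................+##########++.....................--+----
206 ...................+++######+---..----++++-..........--+----
207 ...................++-+#####+--+++#++++++++-...........-+++-
208 ...................++-+#####+-++++++++++++++.............-.-
209 ...................++--#####+-++++++++++++++-...............
210 ...................++--#####+-+++++++++++++++-..............
211 .............
[... 907 characters left out ...]
...............................-#####-............
226 .........................................-#####-............
227 .........................................-#####-............
228 .........................................+####+.............
229 .........................................+####+.............
230 .........................................+####+.............
231 -......................................--+##+-..............
232 -......................................----.................
233 .......................................---.....--...........
234 .......................................----------...---.....
235 .......................................----------...........
```

The key now seats much deeper: the elbow top is at row 213.5 (z ≈ 0.127, so the tip is at the socket floor), with no upward force. I'll relieve the side load and turn clockwise slowly, feeling for the stop.

{"api": "move_arm", "payload": {
  "rows": [0.015, 0.02, -0.02, 0, 0, 0, 0.0375, -0.024, 0, 0, 0, -0.00556, 0.037, -0.025, 0, 0, 0, -0.00556, 0.036, -0.026, 0, 0, 0, -0.00556, 0.035, -0.027, 0, 0, 0, -0.00556, 0, 0, 0, 0, 0, 0, 0, 0, 0, 0, 0, 0]
}}

```text
time: 28.8
tcp_pos: [0.5648, 0.0108, 0.122]
tool_rot: [-0.392, 0.92, -0.002, -0.003]
ft_force: [2.0, -0.1, -2.5]
width: 0.141
grip_force: 57.1
```

```bash
sed -i 's/^for y in(115.*$//' g.py; sed -i 's/(.5309,-.0275,.08)/(.5309,-.0275,.08)/' g.py; python3 g.py
```

```text
28.8 tcp [0.5648 0.0108 0.122 ] yaw -64.7 F [ 2.  -0.1 -2.5] T [ 0.31 -0.98  0.13] Maxis_z 0.04 radial F 1.3 tang cw F 1.5 R 0.0512 off -0.0021
apex [(96, 0), (98, 0), (100, 0), (102, 0), (104, 0), (106, 0), (108, 0), (110, 0), (112, 0)]
```

{"api": "move_arm", "payload": {
  "rows": [0.034, -0.029, 0, 0, 0, -0.00556, 0.033, -0.03, 0, 0, 0, -0.00556, 0.032, -0.031, 0, 0, 0, -0.00556, 0, 0, 0, 0, 0, 0, 0, 0, 0, 0, 0, 0]
}}

```text
time: 29.27
tcp_pos: [0.5687, 0.0073, 0.1221]
tool_rot: [-0.344, 0.939, -0.002, -0.003]
ft_force: [2.8, -0.2, -3.5]
width: 0.138
grip_force: 57.1
```

```bash
python3 g.py
```

```text
29.27 tcp [0.5687 0.0073 0.1221] yaw -70.7 F [ 2.8 -0.2 -3.5] T [-0.06 -1.    0.25] Maxis_z 0.14 radial F 2.0 tang cw F 1.9 R 0.0514 off -0.0021
apex [(96, 0), (98, 0), (100, 0), (102, 0), (104, 0), (106, 0), (108, 0), (110, 0), (112, 0)]
```

{"api": "move_arm", "payload": {
  "rows": [0.03, -0.033, 0, 0, 0, -0.00556, 0.029, -0.034, 0, 0, 0, -0.00556, 0.028, -0.035, 0, 0, 0, -0.00556, 0, 0, 0, 0, 0, 0, 0, 0, 0, 0, 0, 0]
}}

```text
time: 29.73
tcp_pos: [0.5722, 0.0033, 0.1221]
tool_rot: [-0.294, 0.956, -0.002, -0.004]
ft_force: [1.7, -1.5, -3.4]
width: 0.143
grip_force: 57.2
```

```bash
python3 g.py;  python3 asc.py > /tmp/a.txt
python3 - <<'E'
import cv2
g=cv2.imread("pics/aw.png",0)
for y in range(102,160,3): print(y,"".join("#" if v<50 else "%" if v<100 else "+" if v<125 else "-" if v<150 else ":" if v<185 else "." for v in g[y,284:362:1]))
E
sed -n '14,40p' /tmp/a.txt
```

```text
29.73 tcp [0.5722 0.0033 0.1221] yaw -76.7 F [ 1.7 -1.5 -3.4] T [-0.29 -0.98  0.27] Maxis_z 0.16 radial F 0.6 tang cw F 2.2 R 0.0515 off -0.0022
apex [(96, 0), (98, 0), (100, 0), (102, 0), (104, 0), (106, 0), (108, 0), (110, 0), (112, 0)]
102 .........................::..........................................:::::::..
105 ........................:--%%%%%%%%%%%-:.............................::..::...
108 ...............:%%%%%%%%++++--++++++++%%%%%%+-:..........:...........::::::.::
111 .............:+%%%+-:::................:---+%%%%+:..................::.:::...:
114 ..........:+%+-::......::....................:-++%%%+:.............:::::::..::
117 ........:++-:.......:::-+----::::::::::..::::....++%%%%-..........::.:..::::::
120 ......:-+-........::--+%%%%%%%%#%%++++++++--%-.....:-+%+:........:::.::::..:::
123 .....:--:.......::--+%%%##############%%%%%+-::......:%%#-.......:::::.:..:::.
126 ....:+:......:::-++%#######################%--:........+%%+.....:::..:::::::::
129 ...::-:...:::--+%%############################%-........%%%-....::..:::.:::::.
132 ...:-....::-++%%%##########
[... 1853 characters left out ...]
......................-+++-...-#####+-............
224 .........................................+####+-............
225 .........................................#####+-............
226 .........................................+####+-............
227 .........................................#####+-............
228 .........................................#####+.............
229 .........................................#####+.............
230 .........................................#####+.............
231 -......................................--+#+--..............
232 -......................................----.................
233 .......................................---.....--...........
```

The hex lags the key by the whole 20° turn, so the screw isn't moving further; it's at its stop. I'll turn back into alignment, release and withdraw.

{"api": "move_arm", "payload": {
  "rows": [-0.028, 0.035, 0, 0, 0, 0.00556, -0.029, 0.034, 0, 0, 0, 0.00556, -0.03, 0.033, 0, 0, 0, 0.00556, -0.032, 0.031, 0, 0, 0, 0.00556, -0.033, 0.03, 0, 0, 0, 0.00556, -0.034, 0.029, 0, 0, 0, 0.00556, -0.035, 0.027, 0, 0, 0, 0.00556, -0.036, 0.026, 0, 0, 0, 0.00556, 0, 0, -0.03, 0, 0, 0, 0, 0, 0, 0, 0, 0]
}}

```text
time: 30.72
tcp_pos: [0.5621, 0.0134, 0.1211]
tool_rot: [-0.424, 0.906, -0.002, -0.003]
ft_force: [2.6, -0.5, -1.7]
width: 0.137
grip_force: 57.2
```

{"api": "move_arm", "payload": {
  "rows": [0, 0, 0, 0, 0, 0, 0, 0, 0, 0, 0, 0, 0, 0, 0, 0, 0, 0, 0, 0, 0, 0, 0, 0, 0, 0, 0, 0, 0, 0, 0, 0, 0.5, 0, 0, 0, 0, 0, 0.8, 0, 0, 0, 0, 0, 0.8, 0, 0, 0, 0, 0, 0, 0, 0, 0, 0, 0, 0, 0, 0, 0],
  "gripper": 1
}}

```text
time: 31.55
tcp_pos: [0.5631, 0.0134, 0.2078]
tool_rot: [-0.424, 0.906, -0.002, -0.001]
ft_force: [-0.4, 0.5, -1.3]
width: 0.995
grip_force: 0.0
```

```bash
python3 asc.py > /tmp/a.txt; sed -n '1,2p;12,75p' /tmp/a.txt
```

```text
31.55 [0.5631 0.0134 0.2078] F [-0.4  0.5 -1.3] w 0.9949191846052368 0.0
tcp [321.7 185.6]
205 .....................................................--+----
206 .................................-----++++-..........--+----
207 ............................+--++##+#++++++-...........-+++-
208 ............................#+++++++++++++++............----
209 ............................#+++++++#+++++++-...............
210 ............................##+++++++++++++++-..............
211 ............................##++++++++++++++++-.............
212 ............................###++++++++++++-++-.............
213 ............................###++++++++++++++++-............
214 ...........................-+++++++++++#++++++++-...........
215 .........................-+++++++++++++++##++++++-..........
216 .....................---+++++++++########+#+++##+-..........
217 ................-++#+++++++++###################+-..........
218 ............-++######++++#######################+-..........
219 ......--++#######################################-..........
220 ..--++###################++--.
[... 2179 characters left out ...]
.-.---.--+++++++
186 -------------------+##########++--++----.------+++++
192 --------------------##########++#++++++-------------
198 --------------------##########++++++++--------------
204 --------------------###########+++-----+++++--------
210 ----------++++------+##########++++++++++++++++++++-
216 +++++++-+++++++++++++##########+++++++++++++++++++++
222 +++++++++++++++-+++++##########+++++++++++++++++++++
228 -++++++++++++++++++++##########+++++++++++++++++++++
234 +++++++++++++++++++++##########+++++++++++++++++++++
240 ---++++++++++----++++###########++++++++++++++++++++
246 -------++-+--------+++##########++++++++++++++++++++
252 --------------------++##########++++++++++++++++++++
```

The key stands fully seated, drooping about 6°. As a final check, I'll push the long arm clockwise near its end with closed fingers, which should meet the hard stop at once.

{"api": "move_arm", "payload": {
  "rows": [0.095, 0.76, 0, 0, 0, 0, 0.095, 0.76, 0, 0, 0, 0, 0, 0, 0, 0, 0, 0, 0, 0, 0, 0, 0, 0, 0, 0, 0, 0, 0, 0, 0, 0, 0, 0, 0, 0, 0, 0, -0.85, 0, 0, 0, 0, 0, -0.85, 0, 0, 0, 0, 0, -0.85, 0, 0, 0, 0, 0, 0, 0, 0, 0],
  "gripper": 0
}}

```text
time: 32.48
tcp_pos: [0.5656, 0.0724, 0.0949]
tool_rot: [-0.423, 0.906, -0.001, -0.009]
ft_force: [-1.1, -1.0, -3.3]
width: -0.002
grip_force: 0.0
```

{"api": "move_arm", "payload": {
  "rows": [0.06, -0.048, 0, 0, 0, 0, 0.06, -0.048, 0, 0, 0, 0, 0.06, -0.048, 0, 0, 0, 0, 0.06, -0.048, 0, 0, 0, 0, 0.06, -0.048, 0, 0, 0, 0, 0, 0, 0, 0, 0, 0, 0, 0, 0, 0, 0, 0]
}}

```text
time: 33.07
tcp_pos: [0.5821, 0.0645, 0.1037]
tool_rot: [-0.424, 0.906, -0.002, -0.002]
ft_force: [-0.5, -0.0, 1.2]
width: -0.0
grip_force: 0.6
```

{"api": "move_arm", "payload": {
  "rows": [0.06, -0.048, 0, 0, 0, 0, 0.06, -0.048, 0, 0, 0, 0, 0, 0, 0, 0, 0, 0, 0, 0, 0, 0, 0, 0]
}}

```text
time: 33.4
tcp_pos: [0.5867, 0.0606, 0.1031]
tool_rot: [-0.424, 0.906, -0.002, -0.003]
ft_force: [0.6, 1.1, 1.9]
width: -0.003
grip_force: 1.0
```

{"api": "move_arm", "payload": {
  "rows": [0.06, -0.048, 0, 0, 0, 0, 0.06, -0.048, 0, 0, 0, 0, 0.06, -0.048, 0, 0, 0, 0, 0, 0, 0, 0, 0, 0, 0, 0, 0, 0, 0, 0]
}}

```text
time: 33.82
tcp_pos: [0.5938, 0.0546, 0.1029]
tool_rot: [-0.424, 0.906, -0.002, -0.003]
ft_force: [-0.9, 1.3, 0.9]
width: -0.0
grip_force: 1.4
```

```bash
python3 asc.py > /tmp/a.txt; sed -n '1,2p;14,36p' /tmp/a.txt
```

```text
33.8167 [0.5938 0.0546 0.1029] F [-0.9  1.3  0.9] w -0.00041518003069899165 1.4034590903611388
tcp [302.4 225.7]
207 ####+####-..................---+++#++++++++-...........-+++-
208 #########-..................#+++++++++++++++...............-
209 #########-..................#+++++++++++++++-...............
210 #########-..................##+++++++++++++++-..............
211 #########-..................##++++++++++++++++..............
212 #########-..................###++++++++++++-++-.............
213 ########+..................-+++++++++++++++-+++-............
214 +#####+-..............---+++++++++++++++++++++++-...........
215 +#####+........----++++++++++++######++++++++++++...........
216 -#####+-.---++#+++++++++++############++#+##++##+-..........
217 -#####+-++++++++++++############################+-..........
218 -#####+-++++###############+++############+#####+-..........
219 -#####+-+############++---....++################+-..........
220 -#####+-#######++--...........-+#################-..........
221 -##+##+-+++--..................-+###############+...........
222 -#####+-........................+++##########---............
223 -#####+-........................-+++-.-+#####-..............
224 -+####+-...............................-#####-..............
225 -+++++--...............................-#####-..............
226 ---.....................................#####+-.............
227 ........................................#####+-.............
228 ........................................+####+..............
229 ........................................+#####..............
```

{"api": "move_arm", "payload": {
  "rows": [0.058, -0.05, 0, 0, 0, 0, 0.058, -0.05, 0, 0, 0, 0, 0.056, -0.052, 0, 0, 0, 0, 0.055, -0.053, 0, 0, 0, 0, 0, 0, 0, 0, 0, 0, 0, 0, 0, 0, 0, 0]
}}

```text
time: 34.42
tcp_pos: [0.6026, 0.0463, 0.1027]
tool_rot: [-0.424, 0.906, -0.002, -0.004]
ft_force: [-3.7, 0.6, 1.2]
width: -0.0
grip_force: 1.8
```

```bash
python3 asc.py > /tmp/a.txt; sed -n '1,2p;14,30p' /tmp/a.txt
```

```text
34.4167 [0.6026 0.0463 0.1027] F [-3.7  0.6  1.2] w -7.599431874228085e-05 1.76497357720109
tcp [302.2 223.6]
207 #########-..................---++++++++++++-...........-+++-
208 ########+...................#+++++++++++++++...............-
209 ########+...................++++++++++++++++-...............
210 ########+...................##+++++++++++++++-..............
211 #######+-...................##+++++++++++++++-..............
212 ######+-....................#++++++++++++++-++-.............
213 +#++#+-.............-----++++++++++++++++++-+++-............
214 +#++#+--....----+++++++++++++++#+###+#++++++++++-...........
215 +#####--+#+++++++++++++#+############++#+++++++++...........
216 -#####+-++#++#+#+#########################++++##+-..........
217 -#####--########################################+-..........
218 -#####+-############+++---...-+#################+-..........
219 -##+##+-###+++---.............++################+-..........
220 -##+##+-...-..................-++################-..........
221 -#####+........................-+###############+...........
222 -#####+.........................++###########-.-............
223 -++++--.........................-+++-.-+#####-..............
```

It's turning against about 3.2 N, which is the screw's stated resistance at this lever. So the screw is properly engaged and was not yet home. I'll keep pushing along the arc until it comes up hard.

{"api": "move_arm", "payload": {
  "rows": [0.057, -0.056, 0, 0, 0, 0, 0.055, -0.058, 0, 0, 0, 0, 0.053, -0.06, 0, 0, 0, 0, 0.051, -0.062, 0, 0, 0, 0, 0.049, -0.063, 0, 0, 0, 0, 0.047, -0.065, 0, 0, 0, 0, 0.045, -0.066, 0, 0, 0, 0, 0.043, -0.067, 0, 0, 0, 0, 0, 0, 0, 0, 0, 0]
}}

```text
time: 35.27
tcp_pos: [0.6193, 0.0266, 0.1032]
tool_rot: [-0.424, 0.906, -0.002, -0.003]
ft_force: [-1.3, 2.1, 1.1]
width: 0.002
grip_force: 1.1
```

{"api": "move_arm", "payload": {
  "rows": [0.041, -0.069, 0, 0, 0, 0, 0.039, -0.07, 0, 0, 0, 0, 0.037, -0.071, 0, 0, 0, 0, 0.035, -0.072, 0, 0, 0, 0, 0, 0, 0, 0, 0, 0, 0, 0, 0, 0, 0, 0]
}}

```text
time: 35.77
tcp_pos: [0.6254, 0.015, 0.1032]
tool_rot: [-0.424, 0.906, -0.002, -0.003]
ft_force: [0.1, -0.0, 1.2]
width: -0.002
grip_force: 0.2
```

{"api": "move_arm", "payload": {
  "rows": [0.032, -0.073, 0, 0, 0, 0, 0.03, -0.074, 0, 0, 0, 0, 0.028, -0.075, 0, 0, 0, 0, 0.025, -0.076, 0, 0, 0, 0, 0.022, -0.077, 0, 0, 0, 0, 0, 0, 0, 0, 0, 0]
}}

```text
time: 36.27
tcp_pos: [0.6306, -0.0003, 0.103]
tool_rot: [-0.423, 0.906, -0.002, -0.003]
ft_force: [0.5, 1.4, 0.5]
width: -0.005
grip_force: 0.0
```

{"api": "move_arm", "payload": {
  "rows": [0.02, -0.077, 0, 0, 0, 0, 0.018, -0.078, 0, 0, 0, 0, 0.015, -0.078, 0, 0, 0, 0, 0, 0, 0, 0, 0, 0]
}}

```text
time: 36.6
tcp_pos: [0.6326, -0.0095, 0.1031]
tool_rot: [-0.424, 0.906, -0.002, -0.003]
ft_force: [0.3, -0.3, 0.0]
width: -0.0
grip_force: 0.0
```

```bash
python3 asc.py > /tmp/a.txt; sed -n '1,2p;12,40p' /tmp/a.txt
```

```text
36.6 [ 0.6326 -0.0095  0.1031] F [ 0.3 -0.3  0. ] w -0.00013329583809239658 0.0
tcp [308.6 213. ]
205 ....++-+####+-+#+--..................................-------
206 .....--+####+-+#++##+--...........----+-++............-+----
207 .....--+####+-####++++#++------++++++++++++-...........-+++-
208 ......-+##+#+-+#######+#++++++++++++++++++++...............-
209 .....--+####+-.--########+++++++++++++++++++-...............
210 .....--+####+......-########+#+++++++++++++++-..............
211 ......-+####+-.........-+######+##+++++++++++-..............
212 ......-++++--.............--########++++++++-+-.............
213 .......---..................##########++++++-++-............
214 ...........................-####+######+++++++++-...........
215 ...........................-+##++++++####++++++++...........
216 .............................+#++#+++###+++++++#+-..........
217 .............................++++##++######+####+-..........
218 .............................-+##############+##+-..........
219 ..............................++################+-..........
220 .......................
[... 182 characters left out ...]
......................-+++-..-#####-..............
224 ........................................+####+..............
225 ........................................+####+-.............
226 ........................................+####+-.............
227 ........................................+####+-.............
228 ........................................-#####..............
229 ........................................-#####..............
230 .......................................-+#####-.............
231 -......................................-..-+--..............
232 -......................................-....................
233 .......................................---.....--...........
```

{"api": "move_arm", "payload": {
  "rows": [0.012, -0.079, 0, 0, 0, 0, 0.01, -0.079, 0, 0, 0, 0, 0.007, -0.08, 0, 0, 0, 0, 0.004, -0.08, 0, 0, 0, 0, 0, 0, 0, 0, 0, 0]
}}

```text
time: 37.12
tcp_pos: [0.6338, -0.0221, 0.103]
tool_rot: [-0.424, 0.906, -0.002, -0.003]
ft_force: [0.5, 0.0, 0.7]
width: 0.004
grip_force: 0.1
```

{"api": "move_arm", "payload": {
  "rows": [0.001, -0.08, 0, 0, 0, 0, -0.002, -0.08, 0, 0, 0, 0, -0.005, -0.08, 0, 0, 0, 0, -0.007, -0.08, 0, 0, 0, 0, 0, 0, 0, 0, 0, 0]
}}

```text
time: 37.53
tcp_pos: [0.6332, -0.0348, 0.1031]
tool_rot: [-0.424, 0.906, -0.002, -0.003]
ft_force: [-1.1, 1.6, 0.2]
width: 0.001
grip_force: 0.5
```

```bash
python3 asc.py > /tmp/a.txt; sed -n '1,2p;3,30p' /tmp/a.txt
```

```text
37.5333 [ 0.6332 -0.0348  0.1031] F [-1.1  1.6  0.2] w 0.0014556932774948885 0.5209756494230078
tcp [314.8 209.7]
196 ------.---+##########-......................................
197 -----------+#########-.................................-....
198 ------------######+--..................................-+--.
199 -------------+####+-...................................-----
200 ----------.--+#++#+-...................................--.--
201 --------....-+##+#+-..................................------
202 ++-.........-+####+--.................................------
203 ............-+####+-+#+-..............................------
204 ............-+####+-+#+#+-............................------
205 ............-+##+#+-+##++#++-........................-------
206 ............--#++#+++#####+++++-..----++++............-+----
207 ............--####+---######+++#+#+++++++++-...........-+++-
208 ............--####+-....-####+#+++++++++++++...............-
209 .............-+-++--......-######+++++++++++-...............
210 ..............-............-#######+++++++++-...............
211 ............................+#########+++++++-..............
212 ............................###+++#####+++++++-.............
213 ............................###++++++###+++++++-............
214 ...........................-####+++++####+++++++-...........
215 ...........................-+###+#+++++##++++++++...........
216 ............................-+##+#+++++#####+++#+-..........
217 .............................++#+##+++#########++-..........
218 .............................-+############+#+##+-..........
219 ..............................++################+-..........
220 ..............................-++################-..........
221 ...............................-+##+############-...........
222 ................................+++###########--............
223 ................................-+++-..-+####+-.............
```

{"api": "move_arm", "payload": {
  "rows": [-0.008, -0.08, 0, 0, 0, 0, -0.01, -0.079, 0, 0, 0, 0, 0, 0, 0, 0, 0, 0]
}}

```text
time: 37.88
tcp_pos: [0.6325, -0.041, 0.103]
tool_rot: [-0.424, 0.906, -0.002, -0.003]
ft_force: [-0.3, 3.1, 0.4]
width: -0.001
grip_force: 0.9
```

{"api": "move_arm", "payload": {
  "rows": [-0.012, -0.079, 0, 0, 0, 0, -0.014, -0.078, 0, 0, 0, 0, -0.015, -0.078, 0, 0, 0, 0]
}}

```text
time: 38.13
tcp_pos: [0.6308, -0.0499, 0.1029]
tool_rot: [-0.424, 0.906, -0.002, -0.003]
ft_force: [-1.1, 4.3, 0.7]
width: -0.004
grip_force: 1.9
```

```bash
python3 asc.py > /tmp/a.txt; sed -n '1,2p;3,30p' /tmp/a.txt
```

```text
38.1333 [ 0.6308 -0.0499  0.1029] F [-1.1  4.3  0.7] w -0.0039924349205804855 1.87624299707295
tcp [319.2 208.3]
196 ------..---.....#######++-..................................
197 -----------.....++#####+...............................-....
198 -----------.....--#####-...............................-+--.
199 -----------.....--#####+...............................--.--
200 ----------......--#####+-..............................--.--
201 --------........--#####+-+-...........................------
202 ++-.............--#####+-+++-.........................------
203 ................--+####--#++++-........................-----
204 ................--#####+-###++++-.....................------
205 ................--#####--####+++++...................-------
206 ................--+####+-.-####+++++--++++-..........--+----
207 .................-+++++-...-####+++++++++++-...........-+++-
208 .................------.....#######+++++++++...............-
209 ............................##+#####++++++++-...............
210 ............................##++++####+++++++...............
211 ............................##+++++#####++++++..............
212 ............................###++++++####+++++-.............
213 ............................###+++++-+###++++++-............
214 ............................+##++++++-+###++++++-...........
215 ...........................-+##+++++++++#++++++++...........
216 .............................+##+#++++++###+++##+-..........
217 .............................++#+##+++######+###+-..........
218 .............................-+#+###########+##++-..........
219 ..............................++################+-..........
220 ..............................-+################+-..........
221 ...............................-+##+############-...........
222 ................................++############+-............
223 ................................-+++-...-#####-.............
```

The key is still seated and the force is rising (3.1 → 4.3 N). One last firm push, then I'll back off, lift clear and hand in.

{"api": "move_arm", "payload": {
  "rows": [-0.018, -0.077, 0, 0, 0, 0, -0.02, -0.077, 0, 0, 0, 0, -0.022, -0.076, 0, 0, 0, 0, -0.024, -0.076, 0, 0, 0, 0, 0, 0, 0, 0, 0, 0]
}}

```text
time: 38.65
tcp_pos: [0.6276, -0.063, 0.1033]
tool_rot: [-0.424, 0.906, -0.002, -0.003]
ft_force: [0.6, 2.1, 0.5]
width: 0.001
grip_force: 0.9
```

{"api": "move_arm", "payload": {
  "rows": [0.1, 0.3, 0, 0, 0, 0, 0.1, 0.4, 0, 0, 0, 0, 0, 0, 0.7, 0, 0, 0, 0, 0, 0.9, 0, 0, 0, 0, 0, 0.9, 0, 0, 0, 0, 0, 0, 0, 0, 0, 0, 0, 0, 0, 0, 0, 0, 0, 0, 0, 0, 0]
}}

```text
time: 39.32
tcp_pos: [0.6358, -0.0334, 0.2028]
tool_rot: [-0.424, 0.906, -0.002, -0.003]
ft_force: [0.1, 0.0, -1.7]
width: -0.0
grip_force: 0.0
```

```bash
python3 asc.py > /tmp/a.txt; sed -n '1,2p;3,36p' /tmp/a.txt; python3 -c "
from station import arm
print(arm.finish_job())"
```

```text
39.3167 [ 0.6358 -0.0334  0.2028] F [ 0.1  0.  -1.7] w -0.00027639272569113184 0.0
tcp [313.  175.3]
196 -----------.................................................
197 -----------.............+#+-..........................--....
198 -----------............-###+-..........................++--.
199 -----------............+##+##+-........................-----
200 ----------.............-####+++-......................------
201 --------................-+###+++--....................------
202 ++-.......................+###++#+-...................------
203 ...........................-####+#+-..................------
204 ............................-###++#+-.................-+----
205 .............................-+##+++#+...............--+----
206 ..............................-#####++++++-..........--+----
207 ............................---++###+++++++-...........-+++-
208 ............................#++++####+++++++...............-
209 ............................#+++++####++++++-...............
210 ............................##++++++#####++++-..............
211 ....................
[... 562 characters left out ...]
20 ..............................-++################-..........
221 ...............................-+###############+...........
222 ................................++############+-............
223 ................................-+++-...-#####+-............
224 .........................................+####+-............
225 .........................................+####+-............
226 .........................................#####+-............
227 .........................................#####+.............
228 ..............................-+-.......-#####-.............
229 ..............................-++-......-#####-.............
the job is handed in; nothing more can be done
None
```

The job is handed in: the key stands fully seated on its short arm with the gripper clear, but I never felt the hard stop, so I can't confirm the screw is past 0.92 rad, or that the steps counted in order after the key slipped in the screw on the earlier turns.

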